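# Load the drilling jig with a beech block

## Task

Load the drilling jig: pull its sliding stop out by the brass grip until its pointer line is level with the long black line of the scale, and let go. Lay the loose beech block on the jig's table, square end toward the guide, and with the push stick in the gripper feed it under the bridge until it just rests against the stop without shifting it; no fingers on the block there. Last, lay the push stick flat on the bench, handle up, and leave the spool, edge roller and tack box alone.

Things in the scene. Friction and masses are not known exactly. Their poses are not given: they have to be found in the camera images.
- jig: drilling jig, screwed to the bench: wooden base 205 x 70 x 10 mm. Origin on the bench below the drill bush; x = feed direction, z up. The base runs from x = -125 to 80 mm, y = -35 to 35 mm; its top, the floor of the guide, is at z = 10 mm. Low rails (y = 15 to 29 mm either side, tops z = 20 mm) from x = 14 to 80 mm carry the stop and its scale; its one long black line, across both rails, is at x = 62 mm.
- jig_table (a point): middle of the jig's bare feeding table, on its top (z = 10 mm), at jig x = -92 mm, y = 0; the table is free of guides from jig x = -125 to -62 mm. The axes are the jig's.
- jig_mouth (a point): mouth of the guide, jig x = -61 mm, z = 18 mm. Flared guides (tops z = 28 mm) narrow from about 47 mm apart here to 30 mm at x = -46 mm. From x = -46 to 14 mm the guide is 30 mm wide, closed above by an aluminium bridge 58 mm wide (underside z = 31, top 39 mm; the drill bush at x = 0 is 17 mm across, top z = 48 mm).
- gauge (a joint): sliding stop (length gauge), in m: 0 = fully in, grows as it is pulled out in the jig's +x direction, 0.040 = fully out; 0.024 = pointer level with the long black line. A leaf spring drags on it: it takes about 6 N to move and stays where it is left.
- gauge_knob (a point): grip point of the stop's upright brass grip: a plate 24 mm long along the jig's x, 12 mm wide across it, from z = 20 to 56 mm above the bench; this point is at its middle in plan, z = 44 mm, at jig x = 38 mm + joint value. The axes are the jig's. The pointer line is across the stop at the same x.
- stop_face (a point): middle of the stop's face, against which the block comes to rest, at jig x = 0 + joint value (z = 18 mm). The axes are the jig's.
- block_mid (a point): centre of the loose beech block, 60 mm long (x), 26 mm wide (y), 16 mm thick, lying flat; one end is square (+x), the other half-round (-x, radius 13 mm). A small pencil cross on top. 20 to 45 g.
- block_end (a point): middle of the block's square end face, 30 mm from its centre along its +x, half-way up.
- stick_handle (a point): grip point on the wooden push stick's handle. The stick is 100 mm long; its body is 16 mm wide and 13 mm high; the upright handle at the rear is 30 mm long, 16 mm wide, its top 60 mm above the stick's underside. This point is in the middle of the handle, 42 mm above the underside, 83 mm behind the notched nose. x points to the nose, z up. 60 g.
- stick_nose (a point): front of the push stick's nose with its shallow notch, 6.5 mm above its underside; x points forward.
- spool: bystander: wooden spool of pale thread, 42 mm across, 55 mm high, standing; origin at its foot.
- edge_roller: bystander: steel edge roller standing on its end, 27 mm across, 62 mm high; origin at its foot.
- tack_box: bystander: small square box with a lid, 69 x 69 x 60 mm; origin at its foot.
- leaf_bow (a point): crest of a bowed leaf spring on the +y fence, under the bridge: it bows out to jig y = 9.5 mm between x = -22 and -6 mm and slopes back to the fence at x = -46 and +18 mm. It yields to about 1 to 2 N and presses the block against the -y fence, so feeding the block takes 1 to 4 N.
Mind the look-alikes: they are no part of the job. Leave any blue look-alike of the spool alone.

How it is judged:
By the outcome, as a careful person would: the job done as asked, in the order asked, and still so for the second after the job is handed in, with the robot touching nothing.
It also fails if it takes over 62 s, if anything falls off the work surface, if the arm or the gripper's body presses on something with over 40 N, if the wrist force passes 120 N, or if a joint passes its speed limit or range.

## Robot

A 6-joint arm with a two-finger parallel gripper is mounted at the origin on a cart in front of the work surface, level with it; the furniture and walls round the work are solid. World frame = base frame: x ahead of the robot, y to its left, z up, the work surface at z = 0. Lengths are in m, angles in rad, forces in N, time in s.
With the tool pointing down it reaches from about 0.3 to 0.775 m from the base axis. Payload 14.6 kg.
Tool frame: the origin (TCP) lies midway between the tips of the shut fingers; the grasp point (between the pads) lies 19 mm behind it (ctrl.tcp_to_grasp is the distance from the TCP to the grasp point, in m); x points along the fingers, y is the direction in which the jaws open and shut, and the axes are right-handed (so a half turn about x gives the same grasp; the last joint's range is limited). The gripper opens to 94 mm and grips with 3 to 60 N. Pads are 16 mm wide; open, the fingers measure 119 mm over their backs; the gripper's body (75 mm by 177 mm) begins 78 mm behind the grasp point.
Start: joints at [1.265, 0.3, 1.521, -0, 1.321, -0.067], TCP at [0.13, 0.534, 0.205] pointing down, gripper open.
Joint ranges: [-3.03, 3.03], [-0.79, 2.21], [0.23, 2.52], [-1.04, 4.18], [0, 3.07], [-2.55, 2.55]. Speed limits (rad/s): [2.22, 2.22, 2.57, 3.14, 3.14, 3.14].

## Interface

Orientations are given as [roll, pitch, yaw] about the fixed x, y, z axes, in that order (R = Rz(yaw) Ry(pitch) Rx(roll)).
In Python, from station import ctrl gives the robot as it stands.
- The arm moves only by the tool jog_arm, never from a script. Its argument "rows" is one flat list of numbers, 7 for each row, row after row: the shift along the world's x, y, z in m, then the turn, a rotation vector about the world's x, y, z in degrees, then the closure, from 0 (fully open) to 1 (shut). A call has 1 to 8 rows; each row shifts and turns the commanded pose from where the row before left it; what a row does not reach is not made up. A row lasts 1/12 s, in which the tool goes at most 41.7 mm and 7.16 degrees, less where a joint would pass 70% of its speed; a pose out of reach is approached as far as the arm can. A call with a gripper value outside its range is refused whole. The fingers move at their own pace and stop on an object; "squeeze" is the grip in N (left out, the last holds). Time passes only in rows, so rows that do not move let the fingers close. It gives the time, the measured TCP pose, the force and the opening at its end, in the units of the state.
- ctrl.get_obs(): the state, without advancing time (a new reading comes with each control period).
- ctrl.camera(name): name is "scene" or "top" or "wrist"; returns (picture, depth): 384x512x3 uint8, red, green, blue; 384x512 float32, m along the optical axis (not along the pixel's ray), 0 where there is no reading.
- ctrl.camera_model(name): a dict with "K" (3x3 intrinsics, pixels), "extrinsics" (4x4, takes a point from camera to world coordinates). Camera axes: x right, y down, z forward; pixel columns grow to the right and rows downward; lengths in m; the calibration is good to about 2 mm. A picture is of the moment at which its call begins: read the wrist's pose just before it. camera_model takes no time and is no camera call; for the wrist camera it gives the pose at the moment of the call.
- ctrl.hand_in(): hands the job in, once; it reports no verdict.
The state is a dict: "time_s": time; "qpos": joint angles; "joint_vel": joint speeds; "tau": joint torques, N m; "ee_pos": TCP position; "eef_rot": TCP orientation; "force": force on the tool from outside, world axes, zero at the start; "moment": the same for the moment, N m; "grip_width": finger opening in m.
Only numpy, scipy, OpenCV 4.12 (cv2) and the standard library are available. Lean on these libraries where they do the work, as an engineer would, in place of code of your own. Each camera call takes 0.05 s, during which the arm holds its last target.

## Working session

There is one attempt and no reset: what is moved stays moved. The work goes in short steps, Python scripts to look and compute and a tool call to move; the robot and the scene stay as the last step left them, time stands still between calls to the robot, and variables do not carry over. Pictures are saved under pics/ and viewed, and the job is handed in when it is done.

Besides the shell and the picture viewer there is one more tool, called as name(argument=value, ...), one argument or row to a line, values as JSON. jog_arm: Moves the arm, as the interface text tells. Its arguments: {"type":"object","properties":{"rows":{"type":"array"},"squeeze":{"type":"number"}},"required":["rows"]}

```bash
mkdir -p pics; ls; python3 - <<'E'
from station import ctrl
import cv2,numpy as np
print(ctrl.get_obs())
for n in ("scene","top"):
    p,d=ctrl.camera(n); np.savez(f"pics/{n}0.npz",p=p,d=d); cv2.imwrite(f"pics/{n}0.png",p[:,:,::-1]); 
    m=ctrl.camera_model(n); print(n,m)
E
```

```text
pics
{'time_s': 0.0, 'qpos': array([ 1.26538177e+00,  3.00498321e-01,  1.52158929e+00, -1.56500168e-05,
        1.32070191e+00, -6.65944530e-02]), 'joint_vel': array([-0.00035618, -0.00114206,  0.00089468, -0.00066453,  0.00106691,
       -0.0006548 ]), 'tau': array([-1.57891176e-03, -5.31804407e+01, -3.52748144e+01,  7.07406714e-02,
        2.44121114e-02, -7.84901999e-05]), 'ee_pos': array([0.13002917, 0.53413279, 0.20486793]), 'eef_rot': array([-1.62472639,  1.56959936, -1.86354261]), 'force': array([-0.2556055 ,  1.20904856,  0.75829413]), 'moment': array([ 0.02457108, -0.02586319,  0.02034448]), 'grip_width': 0.09411362324513585}
scene {'K': array([[375.14017223,   0.        , 259.25893143],
       [  0.        , 375.14017223, 192.60306383],
       [  0.        ,   0.        ,   1.        ]]), 'extrinsics': array([[-0.78293277, -0.35977075,  0.50752466,  0.13962818],
       [-0.62195676,  0.47055747, -0.62589572,  0.14903995],
       [-0.01364055, -0.80569267, -0.59217672,  0.55135295],
       [ 0.        ,  0.        ,  0.        ,  1.        ]])}
top {'K': array([[387.11005771,   0.        , 252.19176175],
       [  0.        , 387.11005771, 191.13139279],
       [  0.        ,   0.        ,   1.        ]]), 'extrinsics': array([[-0.00521918, -0.9818836 ,  0.18941318,  0.37546509],
       [-0.99981189,  0.00158542, -0.01933072, -0.3533022 ],
       [ 0.01868022, -0.18947844, -0.98170717,  0.94554885],
       [ 0.        ,  0.        ,  0.        ,  1.        ]])}
```

View pics/scene0.png

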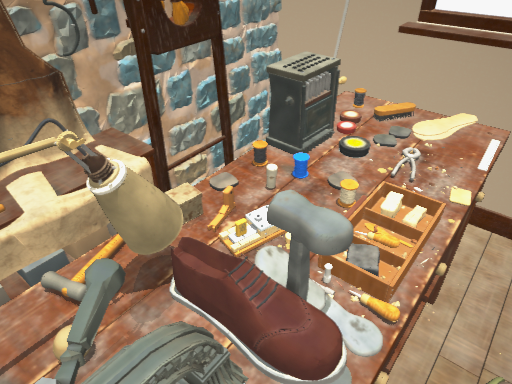

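View pics/top0.png

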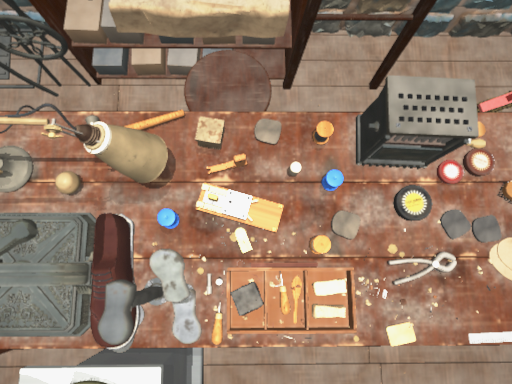

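```bash
cat > h.py <<'E'
import numpy as np,cv2
from station import ctrl
def ray(name,uv,z,m=None):
    m=m or ctrl.camera_model(name); K=m["K"];T=m["extrinsics"]
    uv=np.atleast_2d(uv).astype(float)
    d=np.c_[(uv[:,0]-K[0,2])/K[0,0],(uv[:,1]-K[1,2])/K[1,1],np.ones(len(uv))]@T[:3,:3].T
    o=T[:3,3]; return o+d*((z-o[2])/d[:,2])[:,None]
def dep(name,uv,D,m=None):
    m=m or ctrl.camera_model(name); K=m["K"];T=m["extrinsics"]
    u,v=uv; z=D[int(v),int(u)]
    return T[:3,:3]@(np.array([(u-K[0,2])/K[0,0],(v-K[1,2])/K[1,1],1])*z)+T[:3,3]
def proj(name,P,m=None):
    m=m or ctrl.camera_model(name); K=m["K"];T=m["extrinsics"]
    c=(np.atleast_2d(P)-T[:3,3])@T[:3,:3]; return np.c_[c[:,0]/c[:,2]*K[0,0]+K[0,2],c[:,1]/c[:,2]*K[1,1]+K[1,2]]
E
python3 - <<'E'
import cv2,numpy as np
p=np.load("pics/top0.npz")["p"]
cv2.imwrite("pics/top0c.png",cv2.resize(p[110:260,150:350],None,fx=4,fy=4,interpolation=cv2.INTER_CUBIC)[:,:,::-1])
p=np.load("pics/scene0.npz")["p"]
cv2.imwrite("pics/scene0c.png",cv2.resize(p[130:280,190:390],None,fx=4,fy=4,interpolation=cv2.INTER_CUBIC)[:,:,::-1])
E
```

```text
(no output)
```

View pics/top0c.png

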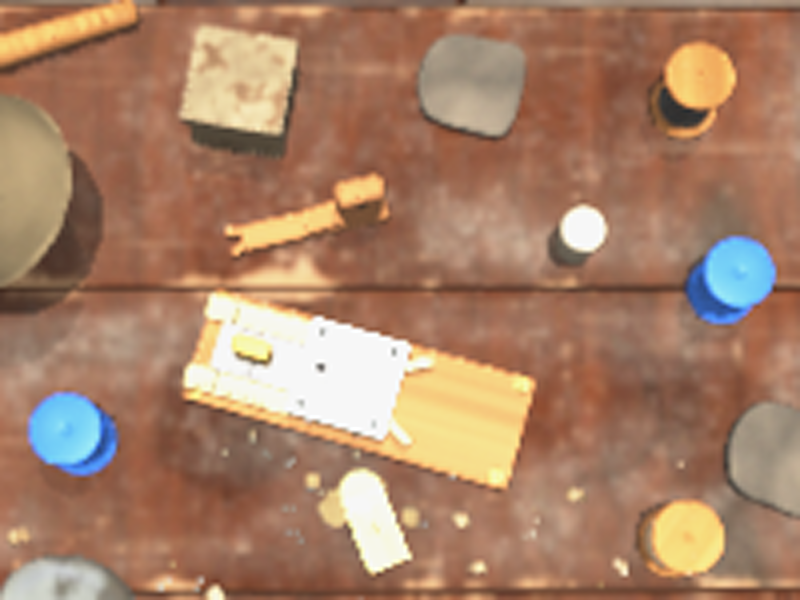

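View pics/scene0c.png

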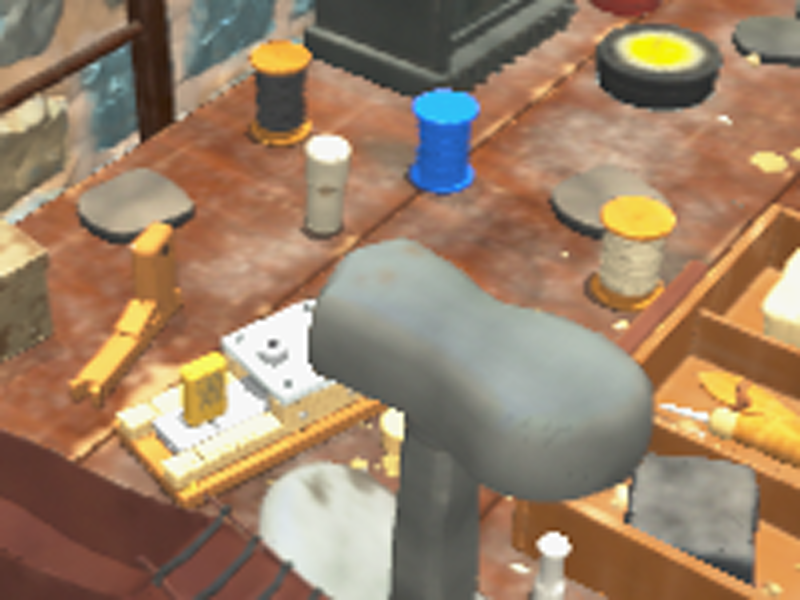

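```bash
python3 - <<'E'
from h import *
f=lambda c:np.array(c)/4.+[150,110]
np.set_printoptions(precision=4,suppress=True)
print("jig",ray("top",f([(535,378),(503,488),(183,398),(210,293)]),.01))
print("knob top",ray("top",f([(252,348)]),.056))
print("bush",ray("top",f([(320,367)]),.048))
print("block",ray("top",f([(358,470),(410,558),(373,573)]),.016))
print("stick handle top",ray("top",f([(337,190),(380,177),(386,200),(345,213)]),.06))
print("nose",ray("top",f([(228,230),(237,254)]),.013), ray("top",f([(340,210)]),.013))
print("spoolW",ray("top",f([(688,537)]),.055),"blue",ray("top",f([(68,428)]),.055),"roller",ray("top",f([(583,230)]),.062),"box",ray("top",f([(240,85)]),.06))
E
```

```text
jig [[ 0.5225 -0.4489  0.01  ]
 [ 0.4553 -0.4281  0.01  ]
 [ 0.5107 -0.2342  0.01  ]
 [ 0.576  -0.2493  0.01  ]]
knob top [[ 0.5333 -0.2794  0.056 ]]
bush [[ 0.5233 -0.3188  0.048 ]]
block [[ 0.4659 -0.3407  0.016 ]
 [ 0.4135 -0.3716  0.016 ]
 [ 0.4048 -0.3496  0.016 ]]
stick handle top [[ 0.6275 -0.3287  0.06  ]
 [ 0.6355 -0.3541  0.06  ]
 [ 0.6214 -0.3577  0.06  ]
 [ 0.6134 -0.3334  0.06  ]]
nose [[ 0.6152 -0.26    0.013 ]
 [ 0.5999 -0.2658  0.013 ]] [[ 0.628  -0.3293  0.013 ]]
spoolW [[ 0.4231 -0.5301  0.055 ]] blue [[ 0.4869 -0.1742  0.055 ]] roller [[ 0.6025 -0.4737  0.062 ]] box [[ 0.6927 -0.2704  0.06  ]]
```

```bash
python3 - <<'E'
from h import *
np.set_printoptions(precision=2,suppress=True,linewidth=250)
D=np.load("pics/top0.npz")["d"]; 
m=ctrl.camera_model("top");K=m["K"];T=m["extrinsics"]
v,u=np.mgrid[0:384,0:512]
P=np.stack([(u-K[0,2])/K[0,0]*D,(v-K[1,2])/K[1,1]*D,D],-1)@T[:3,:3].T+T[:3,3]
np.save("pics/P.npy",P)
ok=(D>0)
print("max heights per 5cm cell; rows x, cols y")
ys=np.arange(.35,-.75,-.05); print("      ",ys)
for x in np.arange(.0,.85,.05):
    r=[]
    for y in ys:
        s=ok&(abs(P[...,0]-x)<.025)&(abs(P[...,1]-y)<.025)
        r.append(P[...,2][s].max() if s.any() else -9)
    print("%.2f"%x,np.array(r))
D=np.load("pics/scene0.npz")["d"];print(D.min(),D.max())
m=ctrl.camera_model("wrist");print(m)
E
```

```text
max heights per 5cm cell; rows x, cols y
       [ 0.35  0.3   0.25  0.2   0.15  0.1   0.05  0.   -0.05 -0.1  -0.15 -0.2  -0.25 -0.3  -0.35 -0.4  -0.45 -0.5  -0.55 -0.6  -0.65 -0.7 ]
0.00 [-0.79 -0.79 -0.79 -9.   -9.   -9.   -9.   -9.   -9.   -0.35 -0.69 -0.7  -0.79 -0.79 -0.79 -0.79 -0.79 -0.79 -0.79 -0.79 -0.79 -0.79]
0.05 [-0.8  -0.79 -0.79 -9.   -9.   -9.   -9.   -9.   -9.   -0.23 -0.69 -0.7  -0.79 -0.79 -0.79 -0.79 -0.79 -0.79 -0.79 -0.79 -0.79 -0.79]
0.10 [-9.   -9.   -9.   -9.    0.    0.    0.    0.01  0.01  0.    0.   -9.   -9.   -9.   -9.   -9.   -9.   -9.   -9.   -9.   -9.   -9.  ]
0.15 [-9. -9. -9. -9.  0.  0.  0.  0.  0.  0.  0. -9. -9. -9. -9. -9. -9. -9. -9. -9. -9. -9.]
0.20 [-9.   -9.   -9.    0.01  0.01  0.01  0.01  0.01  0.15  0.15  0.    0.02  0.02  0.03  0.    0.    0.01  0.    0.01  0.01  0.01  0.01]
0.25 [-9.   -9.   -9.    0.06  0.06  0.06  0.07  0.06  0.17  0.29  0.29  0.03  0.03  0.05  0.05  0.05  0.05  0.05  0.05  0.05  0.    0.01]
0.30 [-9.   -9.   -9.    0.06  0.06  0.06  0.06  0.06  0.18  0.29  0.29  0.08  0.07  0.05  0.05  0.05  0.03  0.04  0.05  0.05  0
[... 985 characters left out ...]
.70 [-9.   -9.    0.    0.07  0.    0.    0.03  0.03  0.03  0.03  0.02  0.    0.06  0.06  0.    0.01  0.01  0.    0.06  0.    0.24  0.24]
0.75 [-9.   -0.    0.    0.03  0.    0.    0.04  0.03  0.02  0.03  0.03  0.02  0.06  0.01  0.    0.01  0.01  0.    0.    0.    0.24  0.24]
0.80 [-9.   -9.   -9.    0.01 -9.   -9.   -9.   -9.   -9.   -9.   -9.   -9.   -9.   -9.   -9.   -9.   -9.   -9.   -9.   -9.   -9.   -9.  ]
0.0 2.5562572
{'K': array([[265.19,   0.  , 253.  ],
       [  0.  , 265.19, 192.29],
       [  0.  ,   0.  ,   1.  ]]), 'extrinsics': array([[ 0.24,  0.95,  0.22,  0.07],
       [ 0.97, -0.23, -0.06,  0.55],
       [-0.  ,  0.23, -0.97,  0.38],
       [ 0.  ,  0.  ,  0.  ,  1.  ]])}
```

```bash
python3 - <<'E'
from h import *
np.set_printoptions(precision=3,suppress=True,linewidth=250)
D=np.load("pics/scene0.npz")["d"]
for uv in [(140,200),(120,180),(100,165),(75,145),(40,150),(10,160),(180,230),(125,230),(45,125)]: print(uv,dep("scene",uv,D))
D=np.load("pics/top0.npz")["d"]
for uv in [(150,155),(100,135),(70,128),(40,122),(5,122)]: print(uv,dep("top",uv,D))
from scipy.spatial.transform import Rotation as R
e=ctrl.get_obs()["eef_rot"]; M=R.from_euler("xyz",e).as_matrix(); print(M)
E
```

```text
(140, 200) [ 0.574 -0.094  0.201]
(120, 180) [ 0.583 -0.076  0.245]
(100, 165) [ 0.599 -0.061  0.272]
(75, 145) [ 0.585 -0.032  0.322]
(40, 150) [0.612 0.001 0.32 ]
(10, 160) [0.626 0.033 0.316]
(180, 230) [ 0.561 -0.147  0.108]
(125, 230) [ 0.591 -0.065  0.151]
(45, 125) [ 1.449 -0.308 -0.013]
(150, 155) [ 0.603 -0.157  0.167]
(100, 135) [ 0.615 -0.086  0.256]
(70, 128) [ 0.723  0.092 -0.002]
(40, 122) [ 0.612 -0.013  0.328]
(5, 122) [0.61  0.042 0.333]
[[-0.     0.237  0.972]
 [-0.001  0.972 -0.237]
 [-1.    -0.001 -0.   ]]
```

jog_arm(
  rows=[0,0,0.04,0,0,0,0,0,0,0.04,0,0,0,0,0,0,0.04,0,0,0,0,0,0,0.04,0,0,0,0,0,0,0.035,0,0,0,0,0.024,-0.029,0,0,0,-7,0,0.024,-0.029,0,0,0,-7,0,0.024,-0.029,0,0,0,-7,0],
)

```text
time_s: 0.77
ee_pos: [0.2025, 0.4464, 0.4003]
eef_rot: [-0.984, 1.571, -1.594]
force: [0.5, 0.1, 0.7]
grip_width: 0.094
```

jog_arm(
  rows=[0.024,-0.029,0,0,0,-7,0,0.024,-0.029,0,0,0,-7,0,0.024,-0.029,0,0,0,-7,0,0.024,-0.029,0,0,0,-7,0,0.024,-0.03,0,0,0,-7,0,0.024,-0.03,0,0,0,-7,0,0.024,-0.03,0,0,0,-7,0,0.011,-0.035,0,0,0,-7,0],
)

```text
time_s: 1.43
ee_pos: [0.3826, 0.2048, 0.3996]
eef_rot: [-1.077, 1.569, -2.666]
force: [0.8, -0.7, -0.1]
grip_width: 0.0942
```

jog_arm(
  rows=[0.011,-0.035,0,0,0,-7,0,0.011,-0.035,0,0,0,-7,0,0.011,-0.035,0,0,0,0,0,0.011,-0.035,0,0,0,0,0,0.011,-0.035,0,0,0,0,0,0.01,-0.035,0,0,0,0,0,0.01,-0.04,0,0,0,0,0,0.01,-0.04,0,0,0,0,0],
)

```text
time_s: 2.1
ee_pos: [0.4661, -0.0855, 0.4003]
eef_rot: [-1.814, 1.571, 2.642]
force: [1.1, 0.6, 0.3]
grip_width: 0.094
```

jog_arm(
  rows=[0.01,-0.039,0,0,0,0,0,0.01,-0.039,0,0,0,0,0,0.01,-0.039,0,0,0,0,0,0.01,-0.039,0,0,0,0,0,0.01,-0.04,-0.01,0,0,0,0,0,0,-0.04,0,0,0,0,0,0,-0.04,0,0,0,0,0,0,-0.04,0,0,0,0],
)

```text
time_s: 2.77
ee_pos: [0.5156, -0.2795, 0.2683]
eef_rot: [-1.931, 1.57, 2.524]
force: [0.1, -0.1, -0.2]
grip_width: 0.0938
```

```bash
python3 - <<'E'
from h import *
np.set_printoptions(precision=4,suppress=True)
import pickle
m=ctrl.camera_model("wrist"); p,d=ctrl.camera("wrist"); pickle.dump((p,d,m),open("pics/w1.pkl","wb"))
cv2.imwrite("pics/w1.png",cv2.resize(p,(800,600),interpolation=cv2.INTER_CUBIC)[:,:,::-1])
print(m["extrinsics"],ctrl.get_obs()["ee_pos"],ctrl.get_obs()["joint_vel"])
E
```

```text
[[ 0.9672 -0.2473 -0.0586  0.5322]
 [-0.2541 -0.9415 -0.2211 -0.2152]
 [-0.0005  0.2288 -0.9735  0.4479]
 [ 0.      0.      0.      1.    ]] [ 0.5136 -0.2779  0.2596] [ 0.0064  0.0134 -0.0908 -0.0021  0.2004  0.0008]
```

View pics/w1.png

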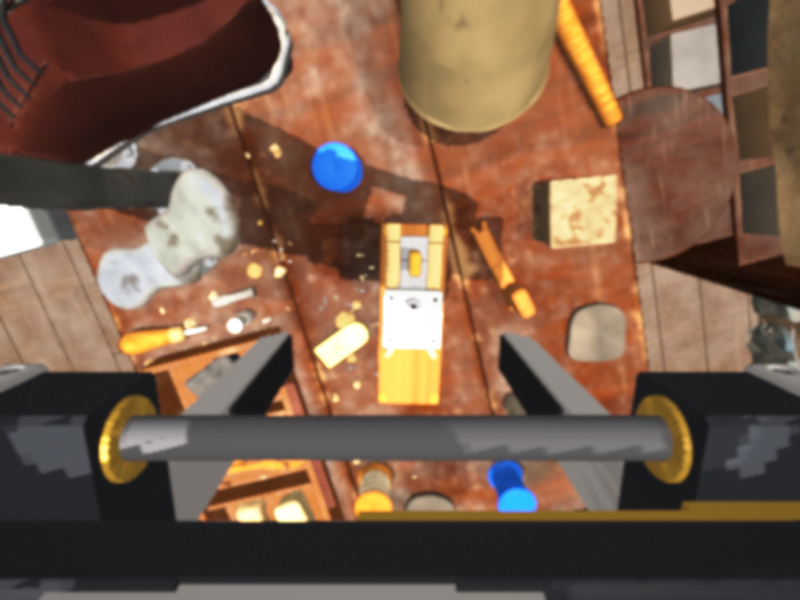

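```bash
python3 - <<'E'
from h import *
import pickle
np.set_printoptions(precision=4,suppress=True)
m=ctrl.camera_model("wrist"); p,d=ctrl.camera("wrist"); pickle.dump((p,d,m),open("pics/w2.pkl","wb"))
print(ctrl.get_obs()["ee_pos"])
c=p[130:280,180:380]
cv2.imwrite("pics/w2c.png",cv2.resize(c,None,fx=4,fy=4,interpolation=cv2.INTER_CUBIC)[:,:,::-1])
E
```

```text
[ 0.514  -0.2779  0.2642]
```

View pics/w2c.png

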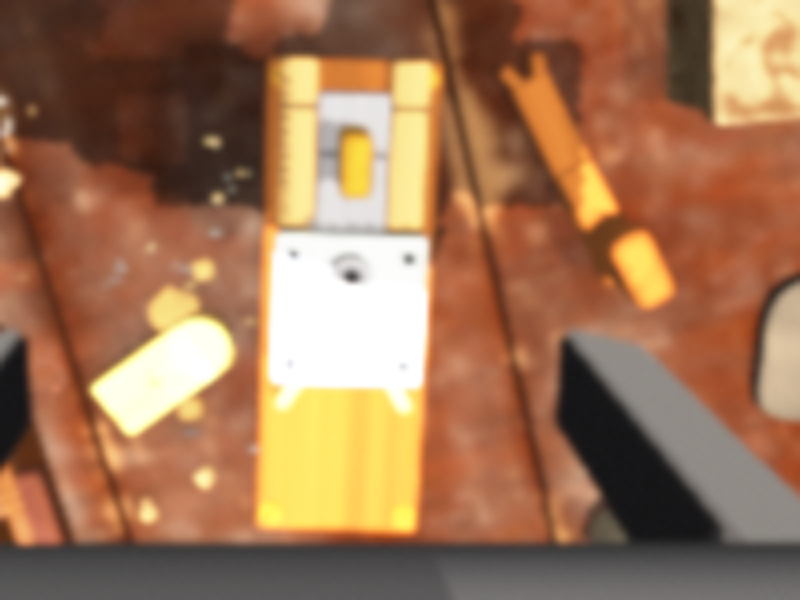

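```bash
python3 - <<'E'
from h import *
import pickle
np.set_printoptions(precision=4,suppress=True)
p,d,m=pickle.load(open("pics/w2.pkl","rb"))
f=lambda c:np.array(c)/4.+[180,130]-.375
r=lambda c,z: ray("wrist",f(c),z,m)[:,:2]
J=r([(258,529),(416,533),(442,62),(266,58)],.01); print("jig",J)
a=(J[2]+J[3])/2-(J[0]+J[1])/2; print(np.linalg.norm(a),np.degrees(np.arctan2(a[1],a[0])))
u=a/np.linalg.norm(a); o=((J[0]+J[1])/2+(J[2]+J[3])/2)/2+.0225*u; print("origin",o,u); n=np.array([-u[1],u[0]])
jc=lambda q:np.c_[(q-o)@u,(q-o)@n]
print("bush",jc(r([(349,268)],.048)))
L=r([(300,105),(408,106)],.02); print("line",jc(L))
print("knob top corners",jc(r([(340,128),(371,128),(371,198),(340,198)],.056)))
print("pointer",jc(r([(330,156),(380,157)],.02)))
B=r([(212,318),(235,352),(92,388),(131,437)],.016); print("block",B)
# round tip approx
print("stick handle top",r([(611,242),(647,229),(675,292),(640,309)],.06)); print("nose",r([(503,72),(543,57)],.013))
E
```

```text
jig [[ 0.4546 -0.428 ]
 [ 0.5219 -0.4472]
 [ 0.5788 -0.2498]
 [ 0.5113 -0.2305]]
0.20541046727934772 73.94782483437945
origin [ 0.5229 -0.3173] [0.2765 0.961 ]
bush [[0.0042 0.0008]]
line [[ 0.0627  0.021 ]
 [ 0.0634 -0.0214]]
knob top corners [[ 0.0581  0.0062]
 [ 0.0584 -0.0049]
 [ 0.0328 -0.006 ]
 [ 0.0325  0.0054]]
pointer [[ 0.0429  0.0086]
 [ 0.043  -0.0113]]
block [[ 0.4622 -0.3276]
 [ 0.4675 -0.3443]
 [ 0.4046 -0.3446]
 [ 0.4143 -0.37  ]]
stick handle top [[ 0.6185 -0.3245]
 [ 0.632  -0.323 ]
 [ 0.6377 -0.349 ]
 [ 0.6241 -0.3522]]
nose [[ 0.6009 -0.2595]
 [ 0.6174 -0.2577]]
```

jog_arm(
  rows=[0.01,0.001,-0.02,0,0,-1.1,0.4,0.01,0.0005,-0.035,0,0,0,0.4,0,0,-0.04,0,0,0,0.4,0,0,-0.04,0,0,0,0.4,0,0,-0.04,0,0,0,0.4,0,0,-0.04,0,0,0,0.4,0,0,-0.023,0,0,0,0.4,0,0,0,0,0,0,0.4],
)

```text
time_s: 3.53
ee_pos: [0.5351, -0.2768, 0.0299]
eef_rot: [-1.834, 1.565, 2.603]
force: [-1.2, 0.3, 0.8]
grip_width: 0.0567
```

```bash
cat > w.py <<'E'
from h import *
import pickle,sys
np.set_printoptions(precision=4,suppress=True)
name=sys.argv[1]; cam=sys.argv[2]; x0,x1,y0,y1=map(int,sys.argv[3:7])
m=ctrl.camera_model(cam); p,d=ctrl.camera(cam); pickle.dump((p,d,m),open(f"pics/{name}.pkl","wb"))
s=ctrl.get_obs(); print(s["time_s"],s["ee_pos"],s["eef_rot"],s["force"],s["grip_width"],np.degrees(s["qpos"][[0,5]]))
c=p[y0:y1,x0:x1]; k=min(800/(x1-x0),600/(y1-y0))
cv2.imwrite(f"pics/{name}.png",cv2.resize(c,None,fx=k,fy=k,interpolation=cv2.INTER_CUBIC)[:,:,::-1]); print("scale",k)
E
python3 w.py w3 wrist 100 420 40 280
```

```text
3.5833 [ 0.5363 -0.2775  0.033 ] [-1.8378  1.5693  2.5993] [0.6501 0.8978 1.2506] 0.05649288774236943 [-30.8331 -15.063 ]
scale 2.5
```

View pics/w3.png

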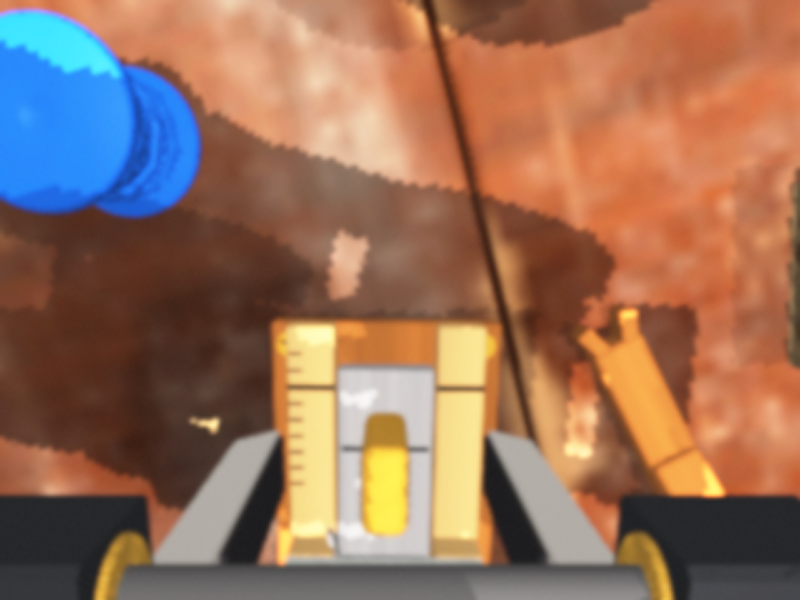

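```bash
cat > gap.py <<'E'
from h import *
import pickle,sys
np.set_printoptions(precision=4,suppress=True)
# args: pkl scale x0 y0 then u,v line L, line R, pointer L, R
p,d,m=pickle.load(open(f"pics/{sys.argv[1]}.pkl","rb")); k,x0,y0=map(float,sys.argv[2:5])
q=np.array(list(map(float,sys.argv[5:]))).reshape(-1,2)
q=(q+.5)/k-.5+[x0,y0]
th=np.radians(74.2);u=np.array([np.cos(th),np.sin(th)])
W=ray("wrist",q,.020,m)[:,:2]; s=(W-[.5226,-.3177])@u
print(s, "gap",s[:2].mean()-s[2:4].mean())
print([dep("wrist",t,d,m)[2] for t in q])
E
python3 gap.py w3 2.5 100 40 312 386 460 388 352 449 418 449
```

```text
[0.0632 0.0627 0.0437 0.0438] gap 0.019190318420878608
[np.float64(0.020514537381971065), np.float64(0.019948766006700175), np.float64(0.02074588390774859), np.float64(0.02196299665013199)]
```

jog_arm(
  rows=[0,0,0,0,0,0,1,0,0,0,0,0,0,1,0,0,0,0,0,0,1,0,0,0,0,0,0,1,0,0,0,0,0,0,1],
  squeeze=30,
)

```text
time_s: 4.0
ee_pos: [0.5363, -0.2776, 0.0337]
eef_rot: [1.311, 1.569, -0.536]
force: [0.6, 0.1, 0.0]
grip_width: 0.0262
```

jog_arm(
  rows=[0,0,-0.007,0,0,0,0.7,0,0,0,0,0,0,1,0,0,0,0,0,0,1,0,0,0,0,0,0,1,0,0,0,0,0,0,1],
  squeeze=30,
)

```text
time_s: 4.42
ee_pos: [0.5353, -0.2772, 0.0254]
eef_rot: [-1.78, 1.569, 2.657]
force: [-4.4, 0.7, 0.2]
grip_width: 0.0116
```

jog_arm(
  rows=[0.001,0.0035,0,0,0,0,1,0.001,0.004,0,0,0,0,1,0.001,0.004,0,0,0,0,1,0.001,0.004,0,0,0,0,1,0.001,0.003,0,0,0,0,1,0,0,0,0,0,0,1,0,0,0,0,0,0,1],
)

```text
time_s: 5.0
ee_pos: [0.5407, -0.2589, 0.0254]
eef_rot: [-1.607, 1.57, 2.829]
force: [-1.8, -0.1, -2.7]
grip_width: 0.0117
```

```bash
python3 w.py w4 wrist 160 320 130 250
```

```text
5.05 [ 0.5407 -0.2589  0.0254] [-1.7097  1.5702  2.7271] [-2.4204 -0.7612 -3.0428] 0.011620823673740089 [-29.0886 -13.2921]
scale 5.0
```

View pics/w4.png

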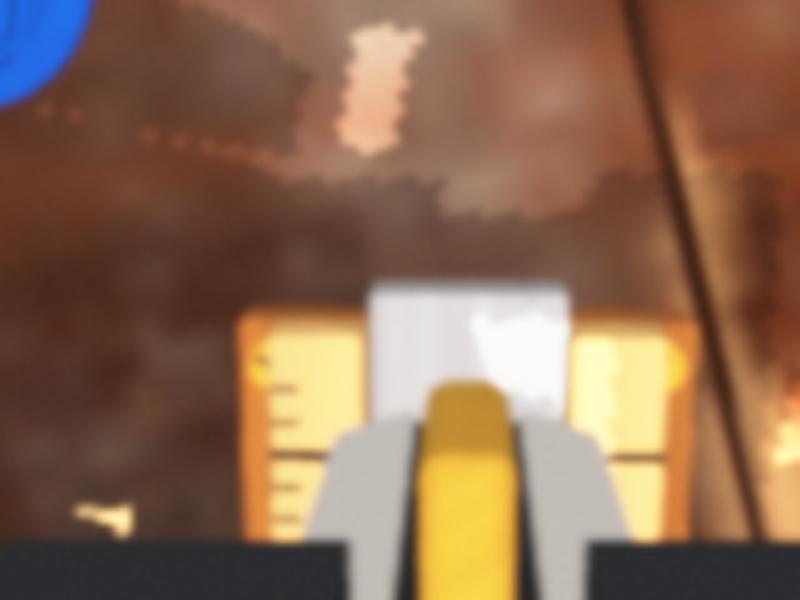

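jog_arm(
  rows=[0,0,0,0,0,0,0.5,0,0,0,0,0,0,0.4,0,0,0,0,0,0,0.4,0,0,0,0,0,0,0.4],
)

```text
time_s: 5.38
ee_pos: [0.5411, -0.2589, 0.0258]
eef_rot: [1.543, 1.57, -0.303]
force: [-0.6, -0.3, 0.1]
grip_width: 0.0353
```

```bash
python3 w.py w5 wrist 160 320 130 250
```

```text
5.4333 [ 0.5411 -0.2589  0.0258] [ 1.4781  1.5703 -0.3679] [-0.1555  1.0229 -0.1221] 0.03878486912307822 [-29.0689 -13.298 ]
scale 5.0
```

View pics/w5.png

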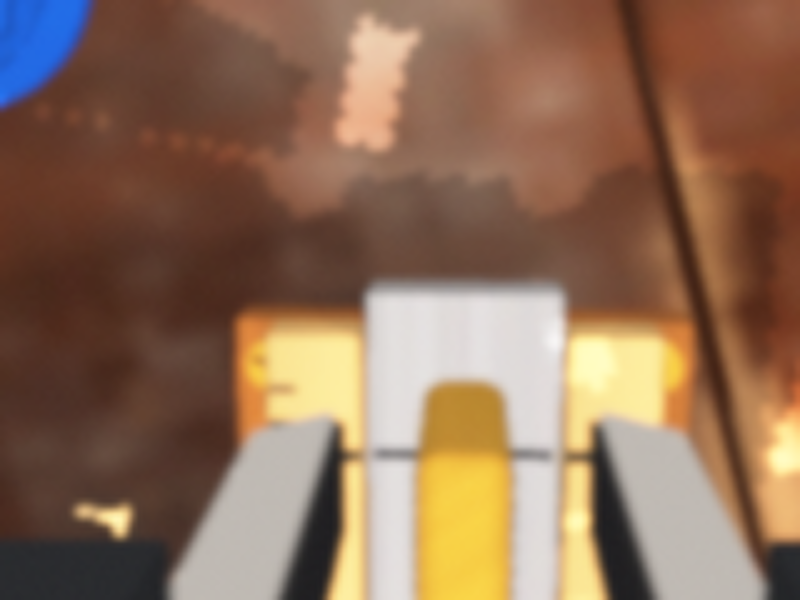

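```bash
python3 - <<'E'
from h import *
import pickle
np.set_printoptions(precision=2,suppress=True,linewidth=200)
p,d,m=pickle.load(open("pics/w5.pkl","rb"))
g=p.astype(float).sum(2)/3
for a,c in [("railL",(229,230,231)),("ptrL",(236,238,240,242)),("ptrR",(263,265,267,268)),("railR",(274,275,276,277))]:
    for x in c:
        col=g[215:228,x]; w=np.clip(np.median(col)-col,0,None); w[w<10]=0
        print(a,x,(w*np.arange(215,228)).sum()/max(w.sum(),1),col.round())
E
```

```text
railL 229 220.68584758942458 [192. 187. 185. 180. 158. 112.  97. 136. 170. 179. 180. 179. 179.]
railL 230 220.65701219512198 [208. 207. 207. 202. 182. 134. 121. 164. 196. 205. 206. 206. 205.]
railL 231 220.62523540489642 [202. 203. 203. 199. 182. 145. 136. 170. 195. 203. 204. 204. 204.]
ptrL 236 220.33638025594152 [219. 219. 218. 212. 185. 145. 159. 200. 216. 218. 219. 219. 218.]
ptrL 238 220.35951134380454 [224. 224. 223. 217. 191. 147. 160. 204. 222. 224. 224. 224. 224.]
ptrL 240 220.38539898132427 [223. 223. 223. 216. 190. 145. 156. 201. 221. 222. 223. 222. 223.]
ptrL 242 220.4922680412371 [217. 215. 214. 208. 183. 140. 144. 182. 196. 196. 193. 193. 195.]
ptrR 263 220.4096109839817 [215. 214. 212. 205. 179. 137. 145. 185. 200. 198. 195. 195. 198.]
ptrR 265 220.38593481989707 [219. 220. 218. 212. 186. 142. 151. 198. 216. 219. 219. 218. 218.]
ptrR 267 220.47653429602886 [220. 220. 219. 215. 193. 152. 153. 195. 217. 221. 220. 221. 221.]
ptrR 268 220.5396551724138 [222. 222. 221. 216. 195. 154. 150. 191. 214. 221. 221. 221. 221.]
railR 274 220.91928251121075 [199. 199. 199. 196. 180. 138. 112. 146. 185. 197. 199. 199. 200.]
railR 275 220.91495198902604 [206. 207. 207. 203. 186. 141. 110. 150. 192. 205. 206. 206. 206.]
railR 276 220.9151599443672 [203. 202. 202. 198. 181. 135. 105. 144. 186. 198. 200. 199. 200.]
railR 277 220.96124031007753 [181. 177. 176. 172. 153. 113.  88. 118. 154. 168. 170. 170. 168.]
```

```bash
python3 - <<'E'
from h import *
import pickle
np.set_printoptions(precision=4,suppress=True,linewidth=200)
def blk(p,name,m,x0,x1,y0,y1):
    h=cv2.cvtColor(p,cv2.COLOR_RGB2HSV); mk=((h[...,2]>200)&(h[...,1]<150)).astype(np.uint8); z=np.zeros_like(mk); z[y0:y1,x0:x1]=mk[y0:y1,x0:x1]
    c=max(cv2.findContours(z,0,cv2.CHAIN_APPROX_NONE)[0],key=cv2.contourArea); 
    W=ray(name,c[:,0],.016,m)[:,:2].astype(np.float32); r=cv2.minAreaRect(W*1000); print(name,cv2.contourArea(c),r)
p,d,m=pickle.load(open("pics/w2.pkl","rb")); blk(p,"wrist",m,198,242,200,245)
p=np.load("pics/top0.npz")["p"]; blk(p,"top",None,233,256,222,256)
E
```

```text
wrist 739.0 ((432.7808532714844, -349.4749755859375), (81.38064575195312, 44.68284225463867), 41.384727478027344)
top 278.5 ((436.47021484375, -343.5418395996094), (61.89645004272461, 36.14254379272461), 21.15358543395996)
```

jog_arm(
  rows=[0,0,0.04,0,0,0,0.4,0,0,0.04,0,0,0,0.3,0,0,0.04,0,0,7,0.3,-0.01,-0.01,0.02,0,0,7,0.3,-0.01,-0.01,0,0,0,7,0.3,-0.01,-0.01,0,0,0,7,0.3,-0.01,-0.01,0,0,0,7,0.3,-0.01,-0.01,0,0,0,7,0.3],
)

```text
time_s: 6.1
ee_pos: [0.4905, -0.3093, 0.1659]
eef_rot: [0.588, 1.57, -0.519]
force: [-0.1, 0.2, -0.2]
grip_width: 0.0658
```

jog_arm(
  rows=[-0.006,-0.005,0,0,0,7,0.3,-0.006,-0.005,0,0,0,7,0.3,-0.006,-0.005,0,0,0,7,0.3,-0.006,-0.005,0,0,0,7,0.3,-0.006,-0.005,0,0,0,7,0.3,-0.006,-0.005,0,0,0,7,0.3,-0.006,-0.005,0,0,0,7,0.3,-0.006,-0.005,0,0,0,7,0.3],
)

```text
time_s: 6.77
ee_pos: [0.4427, -0.3491, 0.1657]
eef_rot: [-0.393, 1.57, -0.523]
force: [0.3, -0.2, -0.8]
grip_width: 0.0657
```

jog_arm(
  rows=[-0.005,0,0,0,0,7,0.4,0,0,0,0,0,7,0.4,0,0,0,0,0,7,0.4,0,0,0,0,0,2,0.4,0,0,0,0,0,0,0.4],
)

```text
time_s: 7.18
ee_pos: [0.4415, -0.3449, 0.1657]
eef_rot: [-2.516, 1.565, -2.257]
force: [0.3, 0.3, 0.8]
grip_width: 0.0563
```

```bash
python3 w.py w6 wrist 100 420 40 280
```

```text
7.2333 [ 0.4414 -0.345   0.1657] [-2.5187  1.5648 -2.2609] [ 0.15   -0.3674 -0.006 ] 0.056654606977553014 [ -41.5933 -146.2456]
scale 2.5
```

View pics/w6.png

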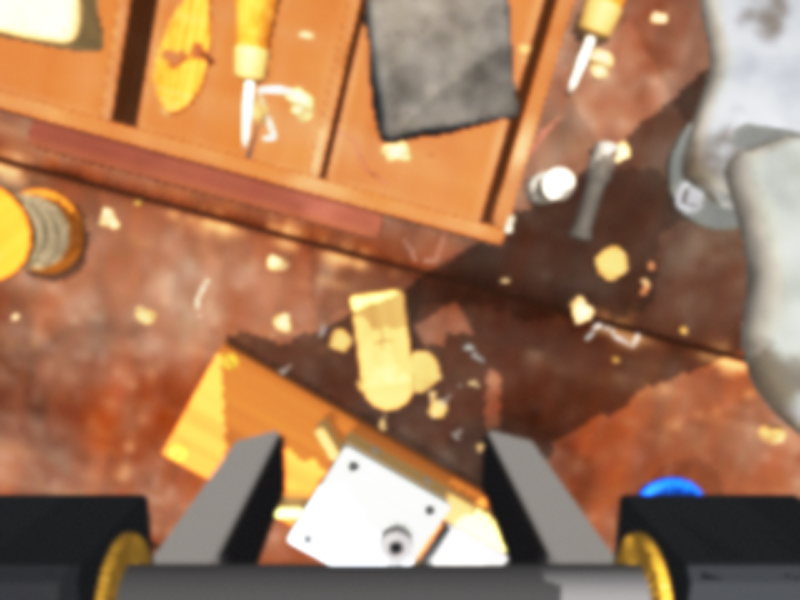

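jog_arm(
  rows=[0,0,0,0,0,-5,0.4,0,0,0,0,0,0,0.4],
)

```text
time_s: 7.4
ee_pos: [0.4412, -0.3453, 0.1656]
eef_rot: [-2.533, 1.565, -2.367]
force: [0.1, -0.4, 0.1]
grip_width: 0.0562
```

```bash
python3 - <<'E'
from h import *
import pickle
from scipy.spatial.transform import Rotation as R
np.set_printoptions(precision=4,suppress=True,linewidth=200)
s=ctrl.get_obs(); M=R.from_euler("xyz",s["eef_rot"]).as_matrix(); print(M,s["ee_pos"],s["qpos"])
print(np.degrees(np.arctan2(M[1,2],M[0,2])))
p,d,m=pickle.load(open("pics/w6.pkl","rb"))
q=np.array([(348,296),(404,289),(416,397),(358,389),(384,410),(383,341)])/2.5+[100,40]
W=ray("wrist",q,.016,m)[:,:2];print(W)
e=W[1]-W[0];print(np.degrees(np.arctan2(e[1],e[0])))
E
```

```text
[[-0.0042 -0.1652  0.9862]
 [-0.0041  0.9862  0.1652]
 [-1.     -0.0034 -0.0048]] [ 0.4412 -0.3453  0.1656] [-0.7266  0.3577  1.5397 -0.0062  1.2446 -2.4614]
9.51002811294264
[[ 0.4145 -0.3697]
 [ 0.404  -0.3438]
 [ 0.4556 -0.3234]
 [ 0.4592 -0.3532]
 [ 0.4665 -0.3374]
 [ 0.4319 -0.3472]]
111.97270641494056
```

jog_arm(
  rows=[-0.0034,-0.0017,-0.03,0,0,2,0.5,0,0,-0.035,0,0,0,0.5,0,0,-0.035,0,0,0,0.5,0,0,-0.03,0,0,0,0.5,0,0,-0.02,0,0,0,0.5,0,0,-0.01,0,0,0,0.5,0,0,0,0,0,0,0.5,0,0,0,0,0,0,0.5],
  squeeze=8,
)

```text
time_s: 8.07
ee_pos: [0.438, -0.3474, 0.0063]
eef_rot: [-2.451, 1.565, -2.244]
force: [0.3, -0.3, 1.4]
grip_width: 0.047
```

jog_arm(
  rows=[0,0,0,0,0,0,0.6,0,0,0,0,0,0,0.7,0,0,0,0,0,0,0.8,0,0,0,0,0,0,1,0,0,0,0,0,0,1,0,0,0,0,0,0,1,0,0,0,0,0,0,1],
)

```text
time_s: 8.65
ee_pos: [0.4381, -0.3474, 0.0066]
eef_rot: [-2.282, 1.565, -2.076]
force: [0.9, 1.5, 7.3]
grip_width: 0.0274
```

```bash
python3 w.py w7 wrist 140 380 70 250
```

```text
8.7 [ 0.4381 -0.3474  0.0066] [-2.2788  1.5648 -2.0729] [-0.183  -0.1139  6.7893] 0.027891828821736547 [ -42.0076 -143.5541]
scale 3.3333333333333335
```

View pics/w7.png

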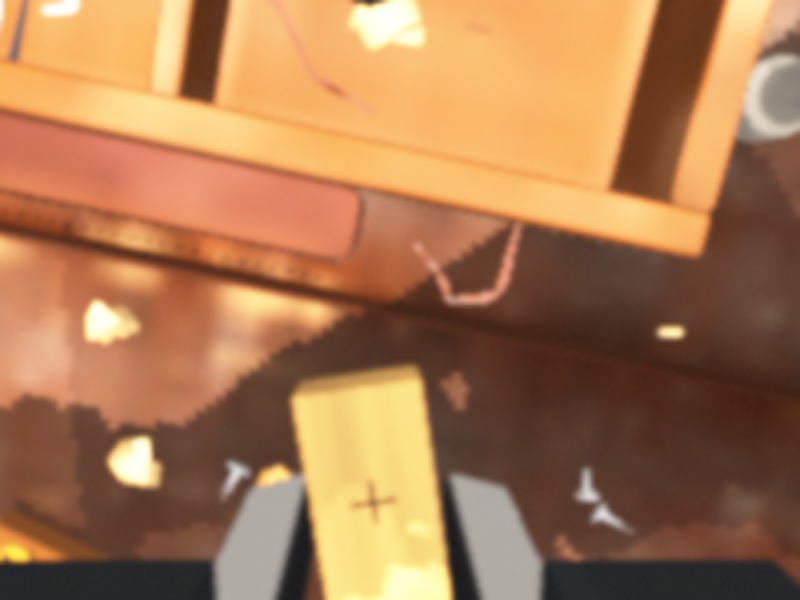

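jog_arm(
  rows=[0,0,0.005,0,0,0,1,0,0,0.03,0,0,0,1,0.003,-0.003,0.02,0,0,-6.5,1,0.003,-0.003,0,0,0,-7,1,0.003,-0.003,0,0,0,-7,1,0.003,-0.003,0,0,0,-7,1,0.003,-0.003,0,0,0,-7,1,0.003,-0.003,0,0,0,-7,1],
  squeeze=12,
)

```text
time_s: 9.37
ee_pos: [0.4557, -0.3652, 0.0609]
eef_rot: [-2.538, 1.565, -3.062]
force: [0.1, 0.1, 0.1]
grip_width: 0.0278
```

jog_arm(
  rows=[0.003,-0.003,0,0,0,-7,1,0.003,-0.003,0,0,0,-7,1,0.003,-0.003,0,0,0,-7,1,0.003,-0.003,0,0,0,-7,1,0.003,-0.003,0,0,0,-7,1,0.003,-0.003,0,0,0,-7,1,0.003,-0.003,0,0,0,-7,1,0.003,-0.003,0,0,0,-7,1],
)

```text
time_s: 10.03
ee_pos: [0.4797, -0.3892, 0.0608]
eef_rot: [-2.542, 1.565, 2.24]
force: [0.1, 0.7, 0.4]
grip_width: 0.0278
```

jog_arm(
  rows=[0.003,-0.003,0,0,0,-7,1,0.003,-0.003,0,0,0,-7,1,0.003,-0.004,0,0,0,-7,1,0.004,-0.005,0,0,0,-6.3,1,0.004,-0.005,0,0,0,0,1,0,0,0,0,0,0,1,0,0,0,0,0,0,1],
)

```text
time_s: 10.62
ee_pos: [0.4966, -0.4091, 0.0605]
eef_rot: [-2.524, 1.565, 1.791]
force: [-0.7, 0.0, -0.7]
grip_width: 0.0277
```

```bash
python3 w.py w8 wrist 140 380 70 250
```

```text
10.6667 [ 0.4964 -0.4089  0.0605] [-2.5099  1.5646  1.8041] [-0.0413 -0.156  -0.0816] 0.02734571481198695 [-42.825  -20.0872]
scale 3.3333333333333335
```

View pics/w8.png

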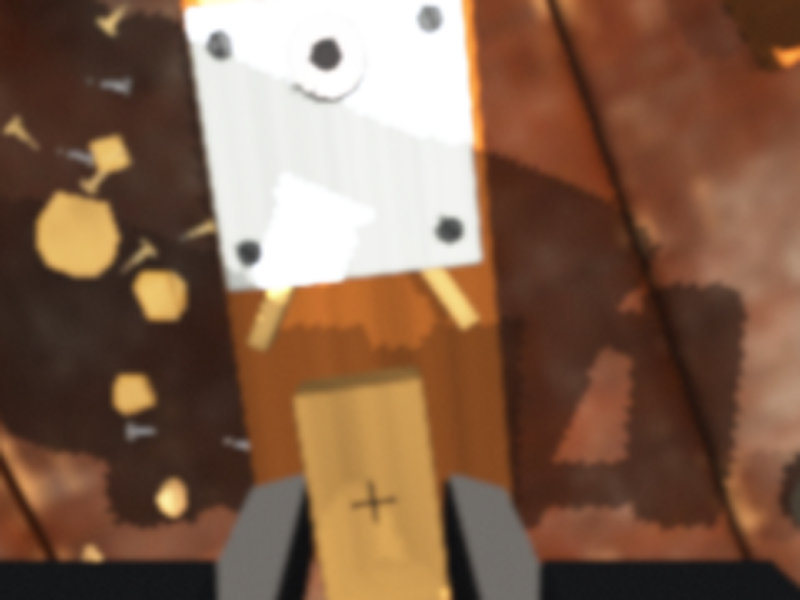

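jog_arm(
  rows=[0,0,-0.03,0,0,0,1,0,0,-0.012,0,0,0,1,0,0,-0.002,0,0,0,1,0,0,0,0,0,0,1,0,0,0,0,0,0,0.6,0,0,0,0,0,0,0.5,0,0,0,0,0,7,0.5,0,0,0,0,0,0,0.5],
)

```text
time_s: 11.33
ee_pos: [0.4968, -0.4092, 0.0173]
eef_rot: [-2.627, 1.566, 1.812]
force: [-0.3, 0.4, 0.3]
grip_width: 0.0465
```

```bash
python3 w.py w9 wrist 140 380 70 250
```

```text
11.3833 [ 0.4968 -0.4092  0.0172] [-2.618   1.5656  1.8141] [-0.1487 -0.0948  0.275 ] 0.04647716278157221 [-42.8095 -26.8448]
scale 3.3333333333333335
```

View pics/w9.png

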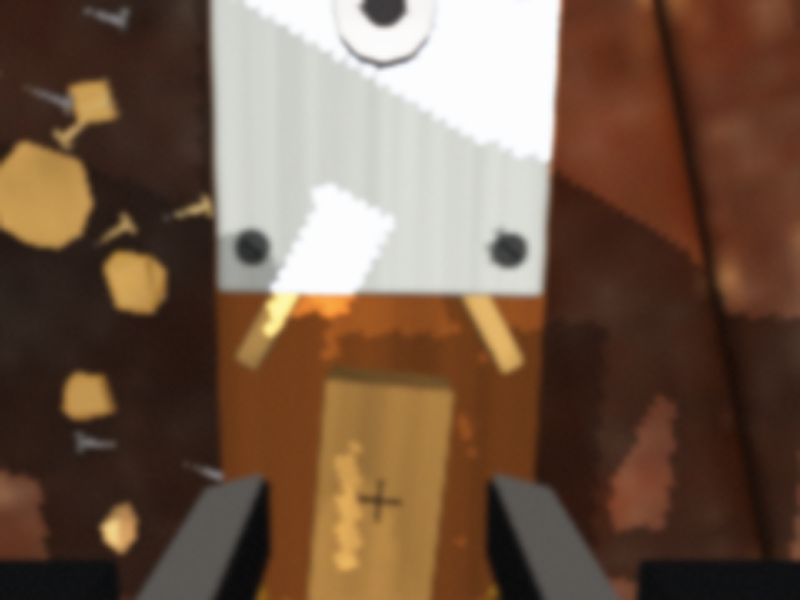

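jog_arm(
  rows=[0,0,0,0,0,-5.3,0.6,0,0,0,0,0,0,0.7,0,0,0,0,0,0,0.85,0,0,0,0,0,0,1,0,0,0,0,0,0,1,0,0,0,0,0,0,1,0,0,0.001,0,0,2.7,1,0,0,0,0,0,2.7,1],
)

```text
time_s: 12.05
ee_pos: [0.4966, -0.4091, 0.0177]
eef_rot: [-2.551, 1.565, 1.886]
force: [-0.0, -0.9, 0.1]
grip_width: 0.0254
```

jog_arm(
  rows=[0,0,0,0,0,0,1,0,0,-0.001,0,0,0,1,0,0,0,0,0,0,0.6,0,0,0,0,0,0,0.5,0,0,0,0,0,0,0.4,0,0,0.03,0,0,0,0.4,0,0,0.04,0,0,0,0.4,0,0,0.04,0,0,0,0.4],
)

```text
time_s: 12.72
ee_pos: [0.4961, -0.4086, 0.1272]
eef_rot: [-2.417, 1.563, 2.018]
force: [1.2, 0.1, 0.6]
grip_width: 0.0562
```

```bash
python3 w.py w10 wrist 140 380 70 250
```

```text
12.7667 [ 0.4986 -0.4108  0.137 ] [ 1.6222  1.5649 -0.2267] [ 0.8069 -0.2727  7.4603] 0.056016619441269504 [-42.8062 -26.9273]
scale 3.3333333333333335
```

View pics/w10.png

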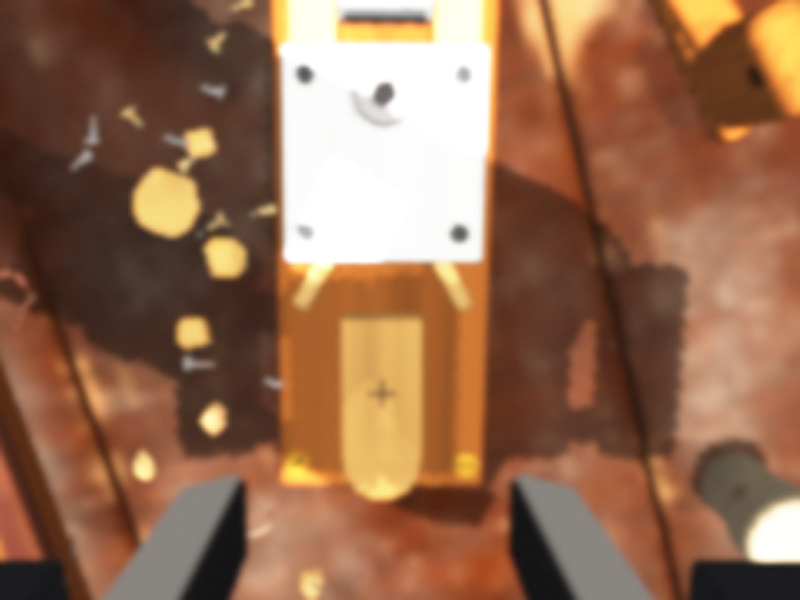

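jog_arm(
  rows=[0.026,0.014,0.01,0,0,5.8,0.4,0.026,0.014,0.01,0,0,5.8,0.4,0.026,0.014,0,0,0,5.8,0.4,0.026,0.014,0,0,0,5.8,0.4,0.025,0.013,0,0,0,5.6,0.4,0,0,0,0,0,0,0.4,0,0,0,0,0,0,0.4,0,0,0,0,0,0,0.4],
)

```text
time_s: 13.43
ee_pos: [0.6252, -0.3404, 0.1462]
eef_rot: [-2.5, 1.564, 2.436]
force: [-0.1, -0.1, 0.6]
grip_width: 0.0564
```

```bash
python3 w.py w11 wrist 140 380 100 280
```

```text
13.4833 [ 0.6249 -0.3407  0.1464] [-2.5153  1.5646  2.42  ] [-1.1016 -0.1753  0.7729] 0.05676152834360985 [-31.5702 -44.3536]
scale 3.3333333333333335
```

View pics/w11.png

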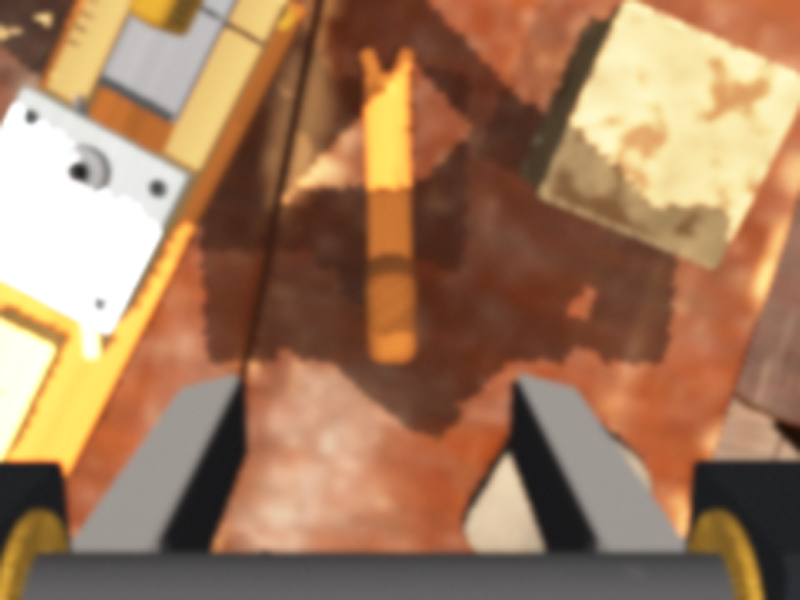

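```bash
python3 - <<'E'
from h import *
import pickle
np.set_printoptions(precision=4,suppress=True,linewidth=200)
p,d,m=pickle.load(open("pics/w11.pkl","rb"))
f=lambda c:(np.array(c)+.5)/(10/3)-.5+[140,100]
N=ray("wrist",f([(366,58),(409,52),(368,200),(413,200)]),.013,m)[:,:2]
H=ray("wrist",f([(370,330),(413,330),(371,358),(414,358)]),.06,m)[:,:2]
print(N,H); n=N[:2].mean(0); 
e=n-N[2:].mean(0); print("nose",n,"yaw",np.degrees(np.arctan2(e[1],e[0])))
u=e/np.linalg.norm(e); print("handle est", n-.083*u); print(H.mean(0),H[2:].mean(0))
for t in [(390,345),(390,338),(390,300)]: print(dep("wrist",f([t])[0],d,m))
E
```

```text
[[ 0.6026 -0.262 ]
 [ 0.6164 -0.2568]
 [ 0.6139 -0.309 ]
 [ 0.6294 -0.3054]] [[ 0.6229 -0.3432]
 [ 0.636  -0.3403]
 [ 0.6252 -0.352 ]
 [ 0.6383 -0.349 ]]
nose [ 0.6095 -0.2594] yaw 104.2056776343902
handle est [ 0.6299 -0.3398]
[ 0.6306 -0.3461] [ 0.6318 -0.3505]
[ 0.63   -0.3463  0.0611]
[ 0.6295 -0.3441  0.0608]
[ 0.6269 -0.3326  0.0597]
```

jog_arm(
  rows=[0.004,0.0015,-0.025,0,0,1,0.4,0,0,-0.035,0,0,0,0.4,0,0,-0.035,0,0,0,0.5,0,0,-0.02,0,0,0,0.6,0,0,-0.007,0,0,0,0.7,0,0,0,0,0,0,0.8,0,0,0,0,0,0,1,0,0,0,0,0,0,1],
  squeeze=25,
)

```text
time_s: 14.15
ee_pos: [0.6303, -0.3394, 0.027]
eef_rot: [-2.767, 1.568, 2.187]
force: [-0.4, 0.4, -0.4]
grip_width: 0.0199
```

jog_arm(
  rows=[0,0,0,0,0,0,1,0,0,0,0,0,0,1,0,0,0,0,0,0,1],
)

```text
time_s: 14.4
ee_pos: [0.6304, -0.3393, 0.0269]
eef_rot: [-2.698, 1.568, 2.256]
force: [-2.1, -1.0, 7.4]
grip_width: 0.0157
```

```bash
python3 w.py w12 wrist 140 380 70 250
```

```text
14.45 [ 0.6304 -0.3393  0.0269] [-2.6987  1.5681  2.256 ] [-0.9238 -0.8215  6.8674] 0.015785337546659783 [-31.2406 -45.1418]
scale 3.3333333333333335
```

View pics/w12.png

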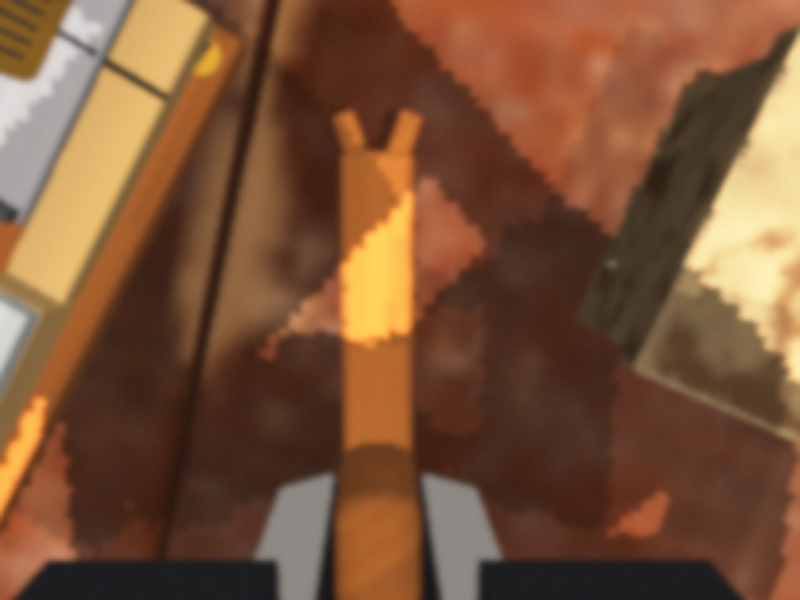

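```bash
python3 - <<'E'
from h import *
import pickle
from scipy.spatial.transform import Rotation as R
np.set_printoptions(precision=4,suppress=True,linewidth=200)
p,d,m=pickle.load(open("pics/w12.pkl","rb"))
f=lambda c:(np.array(c)+.5)/(10/3)-.5+[140,70]
s=ctrl.get_obs(); M=R.from_euler("xyz",s["eef_rot"]).as_matrix(); t=s["ee_pos"]; z=M[:,2]; y=M[:,1]; print("yawz",np.degrees(np.arctan2(z[1],z[0])),M[:,0])
W=ray("wrist",f([(345,110),(410,110),(378,150),(342,300),(414,300)]),.013,m)
print(W); print("fwd",-(W-t)@z,"lat",(W-t)@y)
# spool and roller from top
th=np.radians(74.2);u=np.array([np.cos(th),np.sin(th)]);o=np.array([.5226,-.3177])
p,d,m=pickle.load(open("pics/w10.pkl","rb"))
B=ray("wrist",f([(340,317),(424,317),(382,500),(341,420),(424,420),(382,393)]),.026,m)[:,:2]; n=np.array([-u[1],u[0]])
print("block jig",np.c_[(B-o)@u,(B-o)@n])
Q=ray("wrist",f([(280,485),(483,485),(282,264),(486,264),(300,305),(465,303)]),.01,m)[:,:2]; print("base",np.c_[(Q-o)@u,(Q-o)@n])
E
```

```text
yawz -76.11939362742476 [-0.0017  0.0021 -1.    ]
[[ 0.6033 -0.2585  0.013 ]
 [ 0.6164 -0.2552  0.013 ]
 [ 0.6119 -0.2646  0.013 ]
 [ 0.6118 -0.2971  0.013 ]
 [ 0.6271 -0.2933  0.013 ]]
fwd [0.0849 0.0849 0.0769 0.0454 0.0454] lat [-0.0069  0.0066 -0.     -0.0079  0.0079]
block jig [[-0.0637  0.0136]
 [-0.0638 -0.0132]
 [-0.125   0.0002]
 [-0.0975  0.0136]
 [-0.0975 -0.0135]
 [-0.0885  0.0002]]
base [[-0.1249  0.0362]
 [-0.1249 -0.0353]
 [-0.048   0.0334]
 [-0.0481 -0.0344]
 [-0.0616  0.0277]
 [-0.061  -0.0277]]
```

jog_arm(
  rows=[0,0,0.02,0,0,0,1,0,0,0.04,0,0,0,1,0,0,0.04,0,0,0,1,-0.024,-0.032,0,0,0,-2.5,1,-0.024,-0.032,0,0,0,-2.5,1,-0.024,-0.032,0,0,0,-2.5,1,-0.024,-0.032,0,0,0,-2.5,1,-0.024,-0.032,0,0,0,-2.5,1],
)

```text
time_s: 15.12
ee_pos: [0.5084, -0.5, 0.1257]
eef_rot: [-2.582, 1.566, 2.153]
force: [0.9, 0.2, -1.5]
grip_width: 0.0158
```

jog_arm(
  rows=[-0.024,-0.032,0,0,0,-2.5,1,-0.0035,-0.004,0,0,0,0,1,0,0,0,0,0,0,1,0,0,0,0,0,0,1],
)

```text
time_s: 15.45
ee_pos: [0.4825, -0.5343, 0.125]
eef_rot: [-2.616, 1.565, 2.077]
force: [1.0, 0.1, -0.3]
grip_width: 0.016
```

```bash
python3 w.py w13 wrist 120 400 40 250
```

```text
15.5 [ 0.4831 -0.5336  0.125 ] [-2.6039  1.5652  2.0906] [ 0.5316  0.0162 -0.0676] 0.016116467973855568 [-50.7786 -49.7637]
scale 2.857142857142857
```

View pics/w13.png

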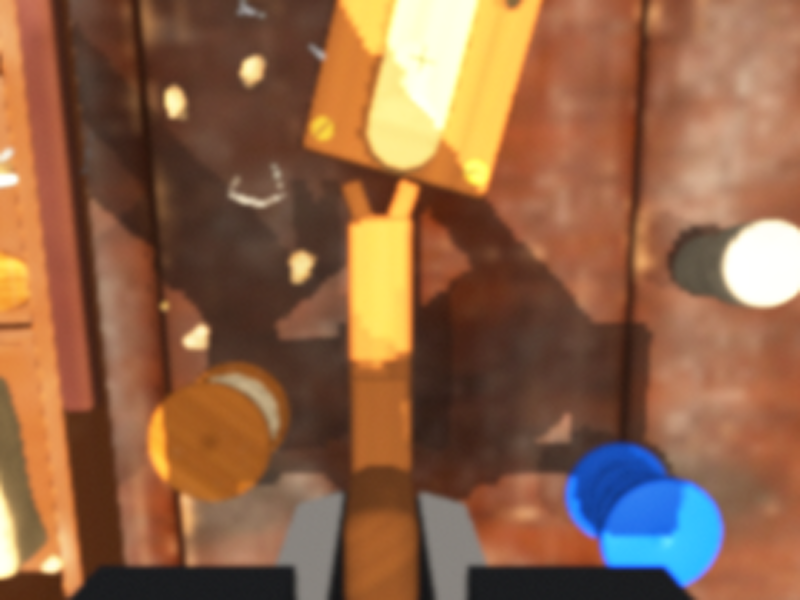

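jog_arm(
  rows=[0,0,-0.03,0,0,0,1,0,0,-0.035,0,0,0,1,0,0,-0.015,0,0,0,1,0,0,-0.006,0,0,0,1,0,0,0,0,0,0,1,0.002,0.008,0,0,0,0,1,0,0,0,0,0,0,1],
)

```text
time_s: 16.08
ee_pos: [0.4855, -0.5259, 0.0408]
eef_rot: [-2.72, 1.567, 1.974]
force: [-0.6, -0.1, -1.5]
grip_width: 0.0162
```

```bash
python3 w.py w14 wrist 120 400 40 250
```

```text
16.1333 [ 0.4852 -0.5264  0.0408] [-2.6765  1.5675  2.0175] [ 0.1077  0.5371 -0.8633] 0.015719796489799088 [-50.2769 -49.2426]
scale 2.857142857142857
```

View pics/w14.png

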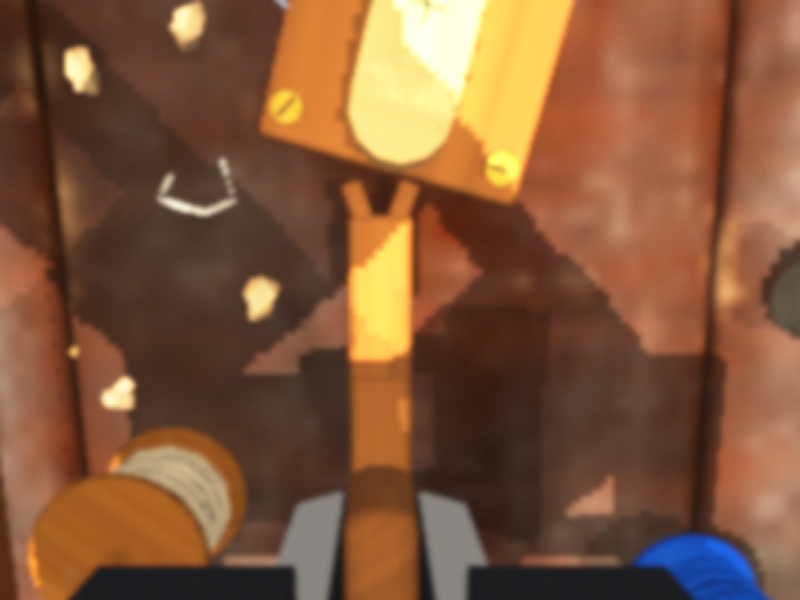

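```bash
cat > st.py <<'E'
from h import *
import pickle,sys
from scipy.spatial.transform import Rotation as R
np.set_printoptions(precision=4,suppress=True,linewidth=200)
th=np.radians(74.2);u=np.array([np.cos(th),np.sin(th)]);o=np.array([.5226,-.3177]);n=np.array([-u[1],u[0]])
J=lambda W:np.c_[(W[:,:2]-o)@u,(W[:,:2]-o)@n]
def tool():
    s=ctrl.get_obs(); M=R.from_euler("xyz",s["eef_rot"]).as_matrix(); t=s["ee_pos"]; f=-M[:,2]
    print("stick yaw",np.degrees(np.arctan2(f[1],f[0])),"TCP jig",J(t[None])[0],"z",t[2],"nose.083 jig",J((t+.083*f)[None])[0],"F",s["force"],"Fx feed",s["force"][:2]@u,"t",s["time_s"],"w",s["grip_width"])
E
python3 - <<'E'
from st import *
tool()
p,d,m=pickle.load(open("pics/w14.pkl","rb"))
f=lambda c:(np.array(c)+.5)/(20/7)-.5+[120,40]
print("prongs",J(ray("wrist",f([(350,183),(412,183)]),.026,m)),"block L R tip",J(ray("wrist",f([(350,95),(462,95),(402,165)]),.026,m)), "edges", J(ray("wrist",f([(368,40),(475,40)]),.026,m)))
E
```

```text
stick yaw 88.9483638866262 TCP jig [-0.211  -0.0208] z 0.04077104896240458 nose.083 jig [-0.1307  0.0003] F [ 0.1077  0.5371 -0.8633] Fx feed 0.5461096272691496 t 16.1333 w 0.015719796489799088
prongs [[-0.1309  0.0081]
 [-0.127  -0.0066]] block L R tip [[-0.1115  0.013 ]
 [-0.1047 -0.0129]
 [-0.1236 -0.0032]] edges [[-0.0988  0.0118]
 [-0.0924 -0.0125]]
```

```bash
python3 - <<'E'
from st import *
S=np.linspace(-.1307,-.070,13); Y=np.interp(S,[-.123,-.075],[89,74.2])
d=lambda a:np.array([np.cos(np.radians(a)),np.sin(np.radians(a))])
P=[o+s*u-.083*d(y) for s,y in zip(S,Y)]
for a,b,c,e in zip(P,P[1:],Y,Y[1:]): print((b-a).round(4),round(e-c,2))
E
```

```text
[0.0014 0.0049] 0.0
[0.0003 0.0049] -0.75
[-0.0009  0.005 ] -1.56
[-0.0009  0.005 ] -1.56
[-0.0009  0.0051] -1.56
[-0.0009  0.0052] -1.56
[-0.0009  0.0052] -1.56
[-0.0008  0.0053] -1.56
[-0.0008  0.0053] -1.56
[-0.0008  0.0054] -1.56
[-0.0008  0.0055] -1.56
[0.0014 0.0049] -0.02
```

jog_arm(
  rows=[0.0014,0.005,-0.0015,0,0,0,1,0.0003,0.005,0,0,0,-0.8,1,-0.0009,0.005,0,0,0,-1.6,1,-0.0009,0.005,0,0,0,-1.6,1,-0.0009,0.005,0,0,0,-1.6,1,0,0,0,0,0,0,1],
)

```text
time_s: 16.63
ee_pos: [0.4833, -0.5007, 0.0375]
eef_rot: [-2.567, 1.565, 2.027]
force: [-0.2, 0.1, 0.1]
grip_width: 0.0161
```

```bash
python3 w.py w15 wrist 120 400 40 250; python3 -c "from st import *; tool()"
```

```text
16.6833 [ 0.4833 -0.5012  0.0375] [-2.5666  1.5652  2.0289] [-0.4453  0.3657  0.0501] 0.015437477150709356 [-49.0855 -42.4271]
scale 2.857142857142857
stick yaw 83.30696590270902 TCP jig [-0.1872 -0.0121] z 0.03754175248654555 nose.083 jig [-0.1053  0.001 ] F [-0.4453  0.3657  0.0501] Fx feed 0.23065447833827754 t 16.6833 w 0.015437477150709356
```

View pics/w15.png

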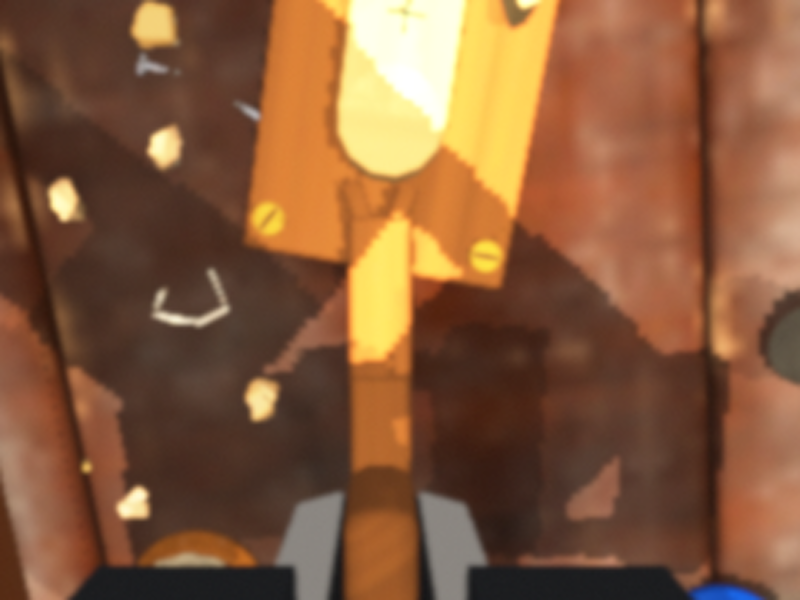

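jog_arm(
  rows=[-0.0009,0.005,0.001,0,0,-1.6,1,-0.0009,0.005,0,0,0,-1.6,1,-0.0008,0.0053,0,0,0,-1.6,1,-0.0008,0.0053,0,0,0,-1.6,1,-0.0008,0.0054,0,0,0,-1.6,1,-0.0008,0.0055,0,0,0,-1.1,1,0.0014,0.0049,0,0,0,0,1,0,0,0,0,0,0,1],
)

```text
time_s: 17.35
ee_pos: [0.4799, -0.4646, 0.0383]
eef_rot: [-2.573, 1.565, 1.865]
force: [-0.2, -0.5, -1.2]
grip_width: 0.0156
```

```bash
python3 w.py w16 wrist 120 400 40 250; python3 -c "from st import *; tool()"
```

```text
17.4 [ 0.4798 -0.4649  0.0382] [-2.5698  1.5648  1.8681] [ 0.0442 -0.0671 -0.4397] 0.016024834326442847 [-47.2941 -31.637 ]
scale 2.857142857142857
stick yaw 74.27263524961752 TCP jig [-0.1532  0.0011] z 0.03823574257585599 nose.083 jig [-0.0702  0.0012] F [ 0.0442 -0.0671 -0.4397] Fx feed -0.05251300566625052 t 17.4 w 0.016024834326442847
```

View pics/w16.png

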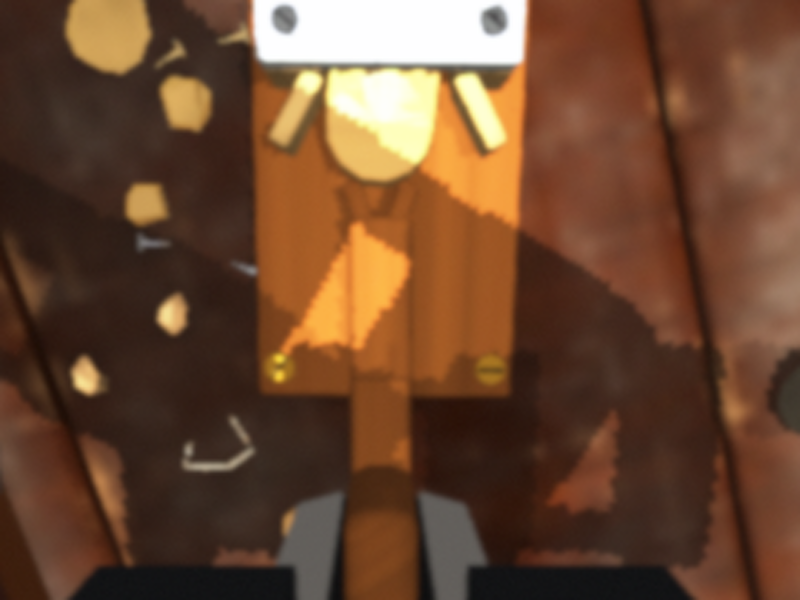

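jog_arm(
  rows=[0.0013,0.0034,0,0,0,0,1,0.0013,0.0034,0,0,0,0,1,0.0013,0.0034,0,0,0,0,1,0.0013,0.0034,0,0,0,0,1,0.0013,0.0034,0,0,0,0,1,0.0013,0.0034,0,0,0,0,1,0.0013,0.0034,0,0,0,0,1,0,0,0,0,0,0,1],
)

```text
time_s: 18.07
ee_pos: [0.489, -0.4406, 0.0381]
eef_rot: [-2.565, 1.565, 1.872]
force: [1.2, -1.6, -1.1]
grip_width: 0.0163
```

```bash
python3 w.py w17 wrist 160 360 40 190; python3 -c "from st import *; tool()"
```

```text
18.1167 [ 0.4888 -0.4409  0.0381] [-2.5421  1.5646  1.8949] [ 0.8364 -0.3576 -1.1238] 0.015982200966640246 [-45.3052 -29.602 ]
scale 4.0
stick yaw 74.2195841306835 TCP jig [-0.1278 -0.001 ] z 0.038085266068465004 nose.083 jig [-0.0448 -0.001 ] F [ 0.8364 -0.3576 -1.1238] Fx feed -0.11637910731038834 t 18.1167 w 0.015982200966640246
```

View pics/w17.png

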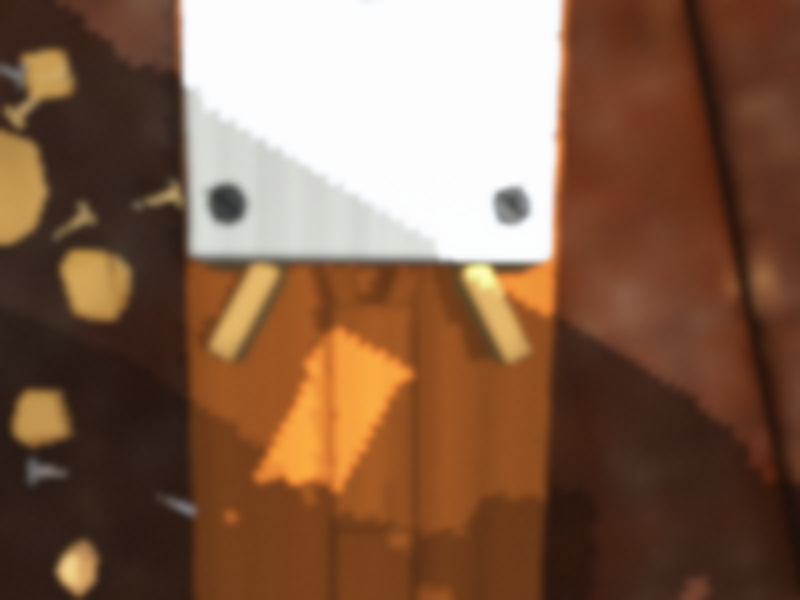

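jog_arm(
  rows=[0.0003,0.001,0,0,0,0,1,0.0003,0.001,0,0,0,0,1,0.0003,0.001,0,0,0,0,1,0.0003,0.001,0,0,0,0,1,0.0003,0.001,0,0,0,0,1,0,0,0,0,0,0,1],
)

```text
time_s: 18.62
ee_pos: [0.4901, -0.4363, 0.0381]
eef_rot: [-2.534, 1.565, 1.903]
force: [-0.9, -0.9, -0.9]
grip_width: 0.0159
```

```bash
python3 -c "from st import *; tool()
P=np.load('pics/P.npy')
p,d=ctrl.camera('top'); cv2.imwrite('pics/t18.png',cv2.resize(p[170:240,185:285],None,fx=8,fy=8,interpolation=cv2.INTER_CUBIC)[:,:,::-1])"
```

```text
stick yaw 74.1971907101451 TCP jig [-0.1229 -0.001 ] z 0.0380623313326256 nose.083 jig [-0.0399 -0.001 ] F [-0.9292 -0.8891 -0.8502] Fx feed -1.1085090395667394 t 18.6167 w 0.015909604000836457
```

View pics/t18.png

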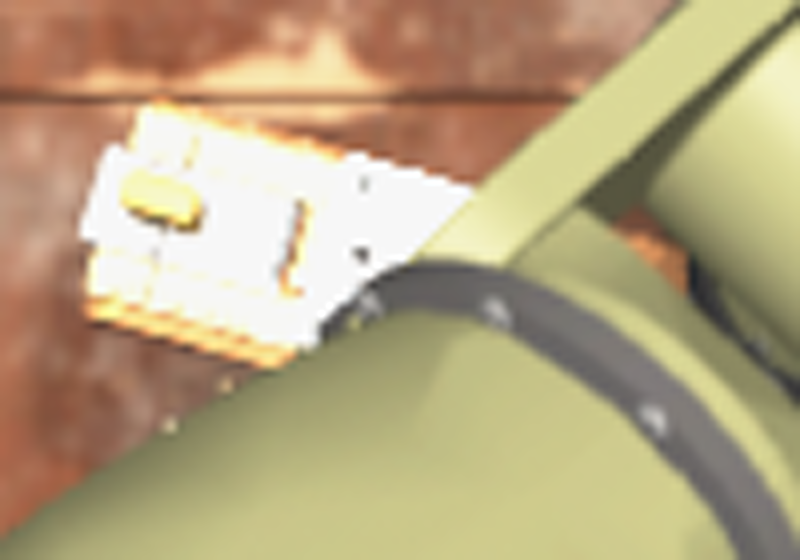

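jog_arm(
  rows=[0.0001,0.0005,0,0,0,0,1,0.0002,0.0005,0,0,0,0,1,0.0001,0.0005,0,0,0,0,1,0.0001,0.0005,0,0,0,0,1,0,0,0,0,0,0,1],
)

```text
time_s: 19.08
ee_pos: [0.4907, -0.4343, 0.0381]
eef_rot: [-2.555, 1.565, 1.881]
force: [-0.6, -1.3, -1.2]
grip_width: 0.0161
```

```bash
python3 -c "from st import *; tool()
p,d=ctrl.camera('top'); cv2.imwrite('pics/t19.png',cv2.resize(p[170:240,185:285],None,fx=8,fy=8,interpolation=cv2.INTER_CUBIC)[:,:,::-1])"
```

```text
stick yaw 74.19523054891552 TCP jig [-0.1209 -0.001 ] z 0.03808180540486031 nose.083 jig [-0.0379 -0.001 ] F [-0.5545 -1.2634 -1.1669] Fx feed -1.3666626049852626 t 19.0833 w 0.016119306433003532
```

View pics/t19.png

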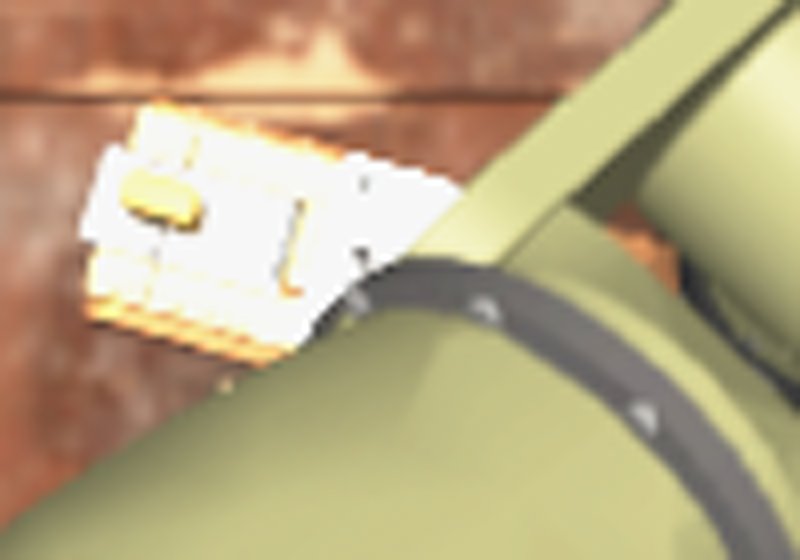

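jog_arm(
  rows=[0.0001,0.0003,0,0,0,0,1,0.0001,0.0003,0,0,0,0,1,0,0,0,0,0,0,1],
)

```text
time_s: 19.38
ee_pos: [0.4908, -0.4337, 0.0381]
eef_rot: [-2.544, 1.565, 1.892]
force: [-0.9, -1.7, -0.0]
grip_width: 0.0159
```

```bash
python3 -c "from st import *; tool()"
```

```text
stick yaw 74.19210249705964 TCP jig [-0.1203 -0.001 ] z 0.03808245708448077 nose.083 jig [-0.0373 -0.001 ] F [-0.9409 -1.6849 -0.0469] Fx feed -1.8774021569554895 t 19.3833 w 0.01586288215305095
```

jog_arm(
  rows=[0.0001,0.0003,0,0,0,0,1,0.0001,0.0003,0,0,0,0,1,0,0,0,0,0,0,1],
)

```text
time_s: 19.63
ee_pos: [0.491, -0.4331, 0.0381]
eef_rot: [-2.549, 1.565, 1.888]
force: [-0.8, -1.0, -0.6]
grip_width: 0.016
```

jog_arm(
  rows=[0,0,0,0,0,0,1],
)

```text
time_s: 19.72
ee_pos: [0.491, -0.4332, 0.0381]
eef_rot: [-2.543, 1.565, 1.894]
force: [-1.2, -0.6, 0.3]
grip_width: 0.0158
```

```bash
python3 -c "from st import *; tool()
p,d=ctrl.camera('top'); cv2.imwrite('pics/t20.png',cv2.resize(p[170:240,185:285],None,fx=8,fy=8,interpolation=cv2.INTER_CUBIC)[:,:,::-1])
tool()"
```

```text
stick yaw 74.19252924208915 TCP jig [-0.1197 -0.001 ] z 0.03807816490158607 nose.083 jig [-0.0367 -0.0011] F [-1.1666 -0.6168  0.3085] Fx feed -0.9111183724800305 t 19.7167 w 0.01583475688574776
stick yaw 74.19327866044434 TCP jig [-0.1197 -0.0011] z 0.03807956541182818 nose.083 jig [-0.0367 -0.0011] F [-0.7306 -0.4349 -0.596 ] Fx feed -0.6174351582707006 t 19.7667 w 0.016001644174630462
```

View pics/t20.png

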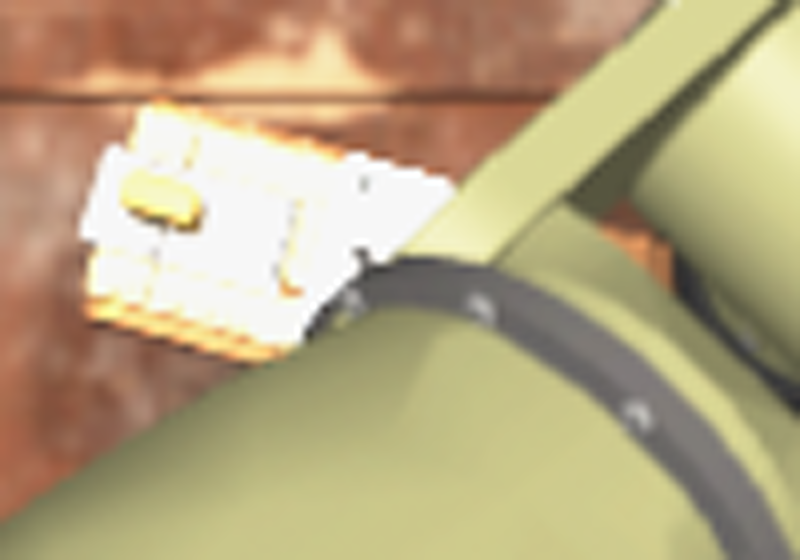

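```bash
cat > sl.py <<'E'
from st import *
import sys
p,d=ctrl.camera('top'); n=sys.argv[1]; cv2.imwrite(f'pics/raw_{n}.png',p[:,:,::-1]); cv2.imwrite(f'pics/{n}.png',cv2.resize(p[170:240,185:285],None,fx=8,fy=8,interpolation=cv2.INTER_CUBIC)[:,:,::-1])
r=p[194:208,217:226].astype(int)   # crop region
print("deficit blue",(255-r[...,2]).sum(),"green",(255-r[...,1]).sum()); print(r[:,:,1][::2])
tool()
E
python3 - <<'E'
import cv2
for n in ("t18","t19","t20"):
    a=cv2.resize(cv2.imread(f"pics/{n}.png"),(100,70),interpolation=cv2.INTER_AREA)[:,:,::-1]
    r=a[24:38,32:41].astype(int); print(n,(255-r[...,2]).sum(),(255-r[...,1]).sum())
E
```

```text
t18 4013 2462
t19 3063 1820
t20 2615 1550
```

jog_arm(
  rows=[0.0001,0.0003,0,0,0,0,1,0,0,0,0,0,0,1],
)

```text
time_s: 19.93
ee_pos: [0.4911, -0.4329, 0.0381]
eef_rot: [-2.545, 1.565, 1.891]
force: [0.3, -2.1, -0.3]
grip_width: 0.0157
```

```bash
python3 sl.py t21
```

```text
deficit blue 2474 green 1493
[[247 245 246 247 247 247 247 247 247]
 [247 247 247 247 237 245 247 247 247]
 [247 247 247 247 240 247 247 247 247]
 [247 247 247 230 246 247 247 247 247]
 [247 247 243 246 247 247 247 247 247]
 [247 247 221 240 247 247 247 247 247]
 [247 247 245 193 165 189 247 247 247]]
stick yaw 74.19101659507754 TCP jig [-0.1194 -0.0011] z 0.03808982684755691 nose.083 jig [-0.0364 -0.0011] F [-1.3848 -1.7622 -0.1041] Fx feed -2.0726890428696123 t 19.9833 w 0.015610748547780886
```

jog_arm(
  rows=[0.0001,0.0003,0,0,0,0,1,0,0,0,0,0,0,1],
)

```text
time_s: 20.15
ee_pos: [0.4912, -0.4327, 0.0381]
eef_rot: [-2.53, 1.565, 1.906]
force: [-1.9, -2.0, -0.5]
grip_width: 0.0163
```

```bash
python3 sl.py t22
```

```text
deficit blue 2448 green 1470
[[247 245 246 247 247 247 247 247 247]
 [247 247 247 247 237 245 247 247 247]
 [247 247 247 247 240 247 247 247 247]
 [247 247 247 225 245 247 247 247 247]
 [247 247 243 246 247 247 247 247 247]
 [247 247 229 245 247 247 247 247 247]
 [247 247 246 197 164 189 247 247 247]]
stick yaw 74.18970521488312 TCP jig [-0.1192 -0.0011] z 0.038139741409359426 nose.083 jig [-0.0362 -0.0011] F [-0.8106 -2.44   -0.391 ] Fx feed -2.568505857081453 t 20.2 w 0.016136033711608874
```

jog_arm(
  rows=[0.0001,0.0003,0,0,0,0,1,0,0,0,0,0,0,1],
)

```text
time_s: 20.37
ee_pos: [0.4912, -0.4325, 0.0381]
eef_rot: [-2.509, 1.565, 1.928]
force: [-2.0, -4.1, -0.4]
grip_width: 0.0158
```

```bash
python3 sl.py t23
```

```text
deficit blue 2463 green 1480
[[247 245 246 247 247 247 247 247 247]
 [247 247 247 247 237 245 247 247 247]
 [247 247 247 247 240 247 247 247 247]
 [247 247 247 218 245 247 247 247 247]
 [247 247 243 246 247 247 247 247 247]
 [247 247 229 245 247 247 247 247 247]
 [247 247 246 198 165 189 247 247 247]]
stick yaw 74.18599961279119 TCP jig [-0.119  -0.0011] z 0.03818878566966586 nose.083 jig [-0.036  -0.0011] F [-0.8823 -3.8602 -0.2483] Fx feed -3.9545942741771625 t 20.4167 w 0.01578092463704475
```

jog_arm(
  rows=[-0.001,-0.0036,0,0,0,0,1,-0.002,-0.0072,0,0,0,0,1,-0.002,-0.0072,0,0,0,0,1,-0.002,-0.0072,0,0,0,0,1,-0.003,-0.0108,0,0,0,0,1,-0.003,-0.0108,0,0,0,0,1,0,0,0.03,0,0,0,1,0,0,0.03,0,0,0,1],
)

```text
time_s: 21.08
ee_pos: [0.4769, -0.4798, 0.0969]
eef_rot: [-2.382, 1.561, 2.053]
force: [0.4, -0.4, -0.5]
grip_width: 0.0159
```

jog_arm(
  rows=[0.012,0.01,0.03,0,0,0,1,0.024,0.027,0,0,0,0,1,0.024,0.027,0,0,0,0,1,0.024,0.027,0,0,0,0,1,0.02,0.027,0,0,0,0,1,0,0,0,0,0,0,1,0,0,0,0,0,0,1],
)

```text
time_s: 21.67
ee_pos: [0.583, -0.3605, 0.128]
eef_rot: [-2.531, 1.565, 1.908]
force: [0.3, -0.5, -0.5]
grip_width: 0.0161
```

```bash
python3 w.py w24 wrist 60 380 40 280;python3 sl.py t24
```

```text
21.7167 [ 0.5822 -0.3617  0.128 ] [-2.5046  1.5649  1.9324] [-0.1387 -0.1898 -0.2303] 0.016093489651081858 [-34.9865 -19.2563]
scale 2.5
deficit blue 17170 green 10679
[[203 201 198 195 187 180 172 166 163]
 [203 201 195 189 181 174 166 163 162]
 [201 196 190 183 175 167 162 160 159]
 [196 189 183 176 168 161 157 157 157]
 [187 181 175 168 161 156 156 156 155]
 [181 173 167 160 156 155 153 152 151]
 [172 166 160 157 156 154 151 149 148]]
stick yaw 74.14756813458403 TCP jig [-0.0268 -0.069 ] z 0.12798295210729208 nose.083 jig [ 0.0562 -0.0691] F [ 0.074  -1.5719 -1.2217] Fx feed -1.4924133462366134 t 21.7667 w 0.015925121838341612
```

View pics/w24.png

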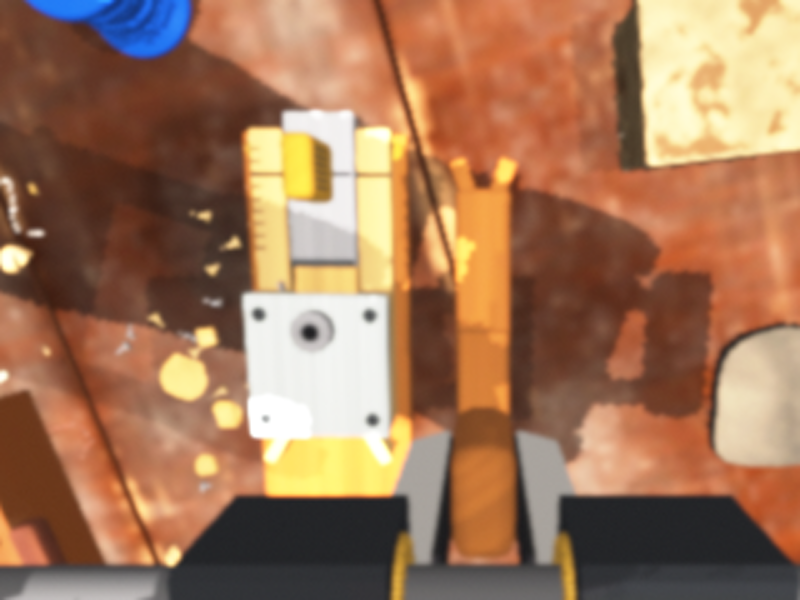

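Zoom into the block–stop contact zone and pointer.

```bash
python3 - <<'E'
from st import *
p,d,m=pickle.load(open("pics/w24.pkl","rb"))
c=p[85:165,150:230]; cv2.imwrite("pics/w24c.png",cv2.resize(c,None,fx=7,fy=7,interpolation=cv2.INTER_CUBIC)[:,:,::-1])
g=p.astype(float).mean(2)
for nm,c in [("rail",(166,168,170,208,210,212)),("ptr",(196,198,199))]:
    for x in c:
        col=g[103:116,x]; w=np.clip(np.median(col)-col,0,None); w[w<10]=0
        print(nm,x,(w*np.arange(103,116)).sum()/max(w.sum(),1))
print(p[140:162,[182,190,197],:].tolist().__len__()); print(g[138:162,[182,186,190,194,198]].round().T)
E
```

```text
rail 166 109.14024390243904
rail 168 109.12974683544306
rail 170 109.13461538461539
rail 208 109.54227405247812
rail 210 109.51603498542273
rail 212 109.49418604651163
ptr 196 109.115625
ptr 198 109.12333333333332
ptr 199 109.11618257261411
22
[[206. 206. 205. 203. 193. 166. 126. 114. 146. 179. 191. 192. 192. 192. 192. 192. 191. 192. 196. 210. 230. 239. 241. 241.]
 [200. 200. 200. 199. 190. 163. 125. 111. 138. 169. 182. 185. 186. 185. 185. 185. 184. 185. 190. 209. 231. 241. 243. 243.]
 [202. 202. 202. 201. 193. 168. 128. 113. 144. 179. 193. 196. 196. 195. 195. 195. 194. 195. 198. 213. 233. 242. 245. 245.]
 [200. 200. 199. 199. 191. 168. 130. 113. 143. 177. 192. 196. 196. 197. 196. 196. 195. 196. 199. 210. 229. 240. 243. 243.]
 [201. 201. 200. 199. 193. 169. 130. 115. 144. 179. 196. 200. 200. 200. 199. 200. 199. 199. 201. 211. 227. 238. 242. 242.]]
```

View pics/w24c.png

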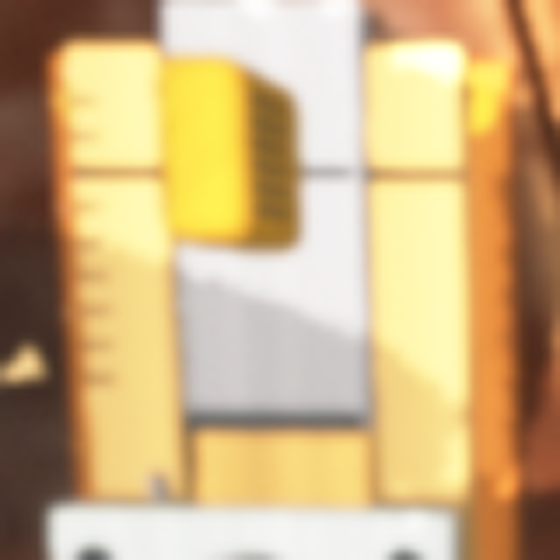

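```bash
python3 - <<'E'
from st import *
p,d,m=pickle.load(open("pics/w24.pkl","rb"))
print("cam jig",J(m["extrinsics"][:3,3][None]),m["extrinsics"][2,3])
f=lambda r,z:J(ray("wrist",[(190,r)],z,m))[0,0]
print("line",f(109.35,.02)); print("band top z20/z26/z.012",[f(143,z) for z in (.02,.026,.012)]); print("block edge z26",f(146.6,.026)); print("bridge edge",f(157.3,.039))
print(p[141:150,[182,190,198]].tolist())
q,_,m2=pickle.load(open("pics/w11.pkl","rb"))
c=q[100:150,140:200]; cv2.imwrite("pics/w11c.png",cv2.resize(c,None,fx=10,fy=10,interpolation=cv2.INTER_CUBIC)[:,:,::-1])
E
```

```text
cam jig [[ 0.0408 -0.0699]] 0.3078499923847742
line 0.06280922192081048
band top z20/z26/z.012 [np.float64(0.028372267192767912), np.float64(0.028630404372971034), np.float64(0.028028084285830465)]
block edge z26 0.024910785176251362
bridge edge 0.014968958240915
[[[207, 202, 201], [204, 200, 198], [203, 198, 197]], [[197, 192, 191], [196, 192, 190], [196, 191, 191]], [[169, 165, 165], [171, 167, 166], [172, 168, 168]], [[128, 126, 124], [130, 128, 126], [132, 129, 128]], [[127, 114, 101], [125, 113, 102], [126, 115, 104]], [[186, 149, 103], [183, 146, 103], [181, 146, 105]], [[234, 190, 114], [234, 189, 113], [233, 189, 114]], [[245, 208, 119], [246, 210, 122], [247, 215, 125]], [[246, 211, 120], [248, 216, 125], [250, 222, 128]]]
```

View pics/w11c.png

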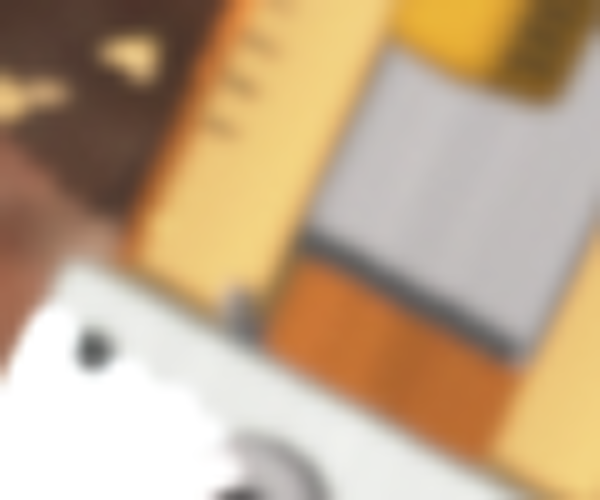

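jog_arm(
  rows=[0.008,-0.002,-0.03,0,0,0,1,0,0,-0.035,0,0,0,1,0,0,-0.025,0,0,0,1,0,0,-0.008,0,0,0,1,0,0,-0.0025,0,0,0,1,0,0,0,0,0,0,1,0,0,0,0,0,0,1],
)

```text
time_s: 22.35
ee_pos: [0.5902, -0.3642, 0.0285]
eef_rot: [-2.676, 1.566, 1.759]
force: [0.8, 0.1, -0.4]
grip_width: 0.0158
```

jog_arm(
  rows=[0,0,-0.0008,0,0,0,1,0,0,-0.0006,0,0,0,1,0,0,0,0,0,0,1],
)

```text
time_s: 22.6
ee_pos: [0.5903, -0.3633, 0.0266]
eef_rot: [-2.601, 1.565, 1.835]
force: [-0.6, -0.0, -0.8]
grip_width: 0.0159
```

jog_arm(
  rows=[0,0,0,0,0,0,0.75,0,0,0,0,0,0,0.65,0,0,0,0,0,0,0.6,0,0,0,0,0,0,0.6,0,0,0,0,0,0,0.6],
)

```text
time_s: 23.02
ee_pos: [0.5904, -0.3631, 0.0262]
eef_rot: [-2.554, 1.565, 1.883]
force: [-0.0, -0.5, -0.1]
grip_width: 0.0375
```

jog_arm(
  rows=[0,0,0.01,0,0,0,0.6,0,0,0.02,0,0,0,0.6,0,0,0.035,0,0,0,0.6,0,0,0.035,0,0,0,0.6,0,0,0.03,0,0,0,0.6,0,0,0.02,0,0,0,0.6,0,0,0,0,0,0,0.6],
)

```text
time_s: 23.6
ee_pos: [0.5916, -0.3639, 0.1828]
eef_rot: [2.007, 1.566, 0.16]
force: [0.2, 0.1, 0.9]
grip_width: 0.0377
```

```bash
python3 w.py w25 wrist 60 380 40 280;python3 w.py s25 scene 100 400 100 325
```

```text
23.65 [ 0.591  -0.3636  0.1796] [2.7449 1.5673 0.8982] [-0.1024 -0.3204 -0.2908] 0.037940044410222695 [-34.7017 -18.9254]
scale 2.5
23.7 [ 0.5904 -0.3632  0.1772] [-2.7421  1.5661  1.6944] [-0.097  -0.3272 -0.5942] 0.037942264097756355 [-34.7018 -18.9253]
scale 2.6666666666666665
```

View pics/w25.png

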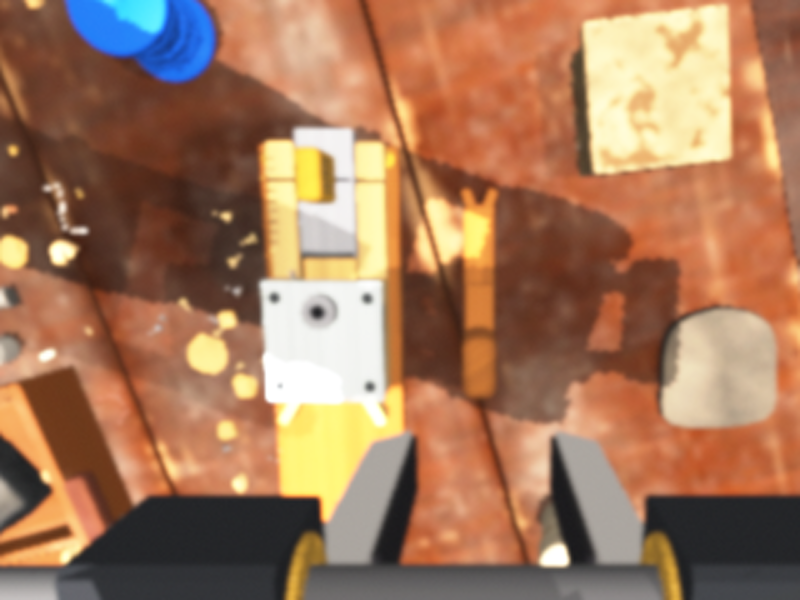

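View pics/s25.png

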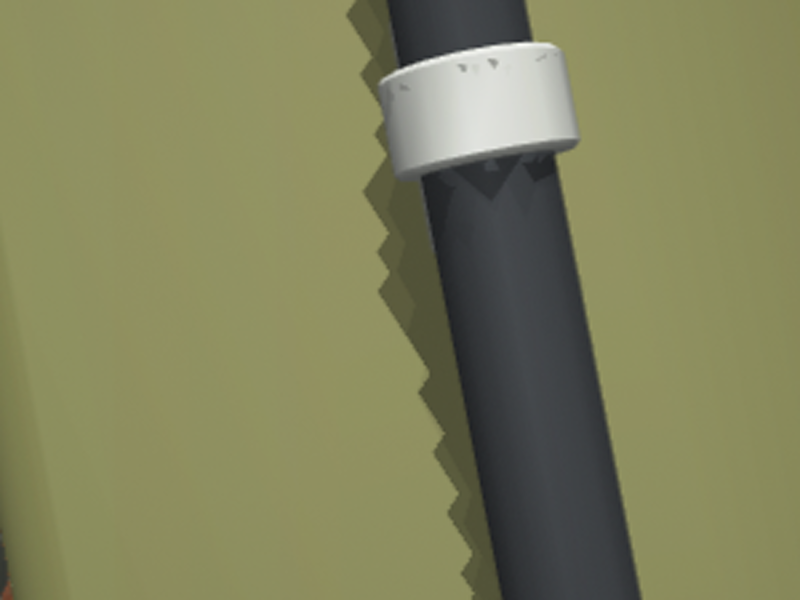

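```bash
python3 - <<'E'
from st import *
p,d,m=pickle.load(open("pics/w25.pkl","rb"))
for q in [(480,370),(480,355),(480,300),(480,240)]: print(dep("wrist",(q[0]/2.5+60,q[1]/2.5+40),d,m))
f=lambda r,z:J(ray("wrist",[(190,r/2.5+40-.3)],z,m))[0,0]
print("line",f(180.5,.02),"block edge",f(256,.026))
print(ctrl.hand_in())
E
```

```text
[ 0.591  -0.3629  0.0609]
[ 0.5929 -0.3561  0.0606]
[ 0.5987 -0.3359  0.0196]
[ 0.6069 -0.3068  0.0141]
line 0.06271531695577448 block edge 0.026218737387754328
the job is handed in; nothing more can be done
None
```

The jig is loaded and the job was handed in at about 24 s of the 62 s allowed.

- **Stop:** I pulled it out about 19 mm by the brass grip and let go. In the close-ups before and after feeding, its pointer read about 0.3 mm past the long black line. There was no sign that it shifted.
- **Block:** My first grip held it about 7° skewed because the last joint was near its limit. I re-gripped it on the jig's table to square it up before feeding.
- **Wrist joint:** Just before that grip, the last joint read 146.2° in a noisy reading, right at its 146.1° range. I backed it off straight away.
- **Feed:** I used only the push stick, and stopped when the feed force rose from about 1 N to 4 N and the visible gap had stopped closing.
    - The main close-up put the block's square end at about jig x = 24.0 mm after correcting for bias, which matches the stop.
    - The last, coarser wrist-camera check gave 26.2 mm raw, or about 25.4 mm corrected. That disagrees by about 1.4 mm. I put it down to eyeballed pixels and the dark strip on the stop, and the picture shows the block touching it.
- **Stick:** It lies flat on the bench beside the jig with the handle up; its top measured 61 mm by the camera's depth.
- **Spool, edge roller and tack box:** I did not touch them. The last scene-camera view was blocked by the arm, so I relied on the wrist camera for the final look.

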